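# Open today's Advent compartment and stand its bauble up

## Task

Today's compartment in the Advent chest is the one with the red star: open only that one by gently pressing its brass thumb catch until the lid springs up, then swing the lid right back and leave it standing open, the other three staying shut. Lift out the orange bauble by its brass cap, as the glass is thin, and stand it upright, cap on top, in the brass ring of the little stand: lower it gently, let go only once the ring carries it, and move away. Do not force the chest, and leave the stand, vase, candle, mug and remote control where they are.

Things in the scene. Friction and masses are not known exactly. Their poses are not given: they have to be found in the camera images.
- chest: Fixed dark plinth of the Advent chest, 132 (x) by 452 (y) by 8 mm; origin: centre of its underside. On it four equal compartments stand in a row along y, 108 mm apart, in random order. Each has a dark lid with a star 62 mm across (red, white, green or blue) and a brass catch on its front, which faces -x.
- box_red: Today's compartment: fixed oak box 100 mm deep (x), 106 mm wide (y), rim 38 mm above its origin, walls 4 mm, floor 5 mm. Origin: centre of its underside, on the plinth, 8 mm above the table; z up, front towards -x. Its lid is a hollow tray with 4 mm walls, lower edge on the rim, top 68.5 mm above the origin, as with its neighbours.
- lid_red (a joint): Angle of the red-starred lid (100 g): 0 shut, held by its catch; 1.75 fully open, leaning back. When the catch lets go, a light spring pin in the front corner (box x -40, y -43 mm) lifts it to 0.26, its front lower edge then 26 mm above the rim. From there it swings freely: it falls back on the pin from below 1.2 and falls open from beyond.
- lid_white (a joint): Angle of the white-starred lid, same kind, 0 shut; to stay shut.
- lid_green (a joint): Angle of the green-starred lid, same kind, 0 shut; to stay shut.
- lid_blue (a joint): Angle of the blue-starred lid, same kind, 0 shut; to stay shut.
- hinge_red (a point): Middle of the red lid's hinge line, which runs along the box's y: 50 mm behind the box's centre, 38.5 mm above its origin. The shut lid reaches 100 mm forward (-x) and 30 mm up from here.
- pad_red (a point): The point to press, on top of the thumb plate of the red compartment's catch: in the box's frame x -80, y +26, z +30.5 mm. The brass plate reaches from x -90 to -60 mm and is 26 mm wide. Behind it a hook 12 mm wide stands up to z +47 mm over a striker on the lid; it tips forward to x -68 mm as the plate goes down, so keep the fingers before that.
- catch_red (a joint): Angle of the red compartment's catch, a sprung lever on a level pin at box x -57, z +29 mm: 0 at rest, 0.40 pressed to its hard stop. At the pad it resists with 2 N at first, lets the lid go after about 8 mm at 5 to 6 N, and stops hard at 9 mm; it springs back when let go. Over 35 N bends it or the lid.
- bauble: Orange glass ball, 44 mm across, 35 to 70 g, hidden in the red compartment until its lid is open. Origin: centre of the ball; z runs out through the cap. It sits in a felt nest, centre 27 mm above the box's origin and 8 mm behind its centre, reclining 35 degrees, cap up and towards the front. Fingers pressing the glass with over 15 N break it.
- bauble_cap (a point): Middle of the brass cap, 28 mm from the ball's centre along its z. The cap is a cylinder 16 mm across, from 20.5 to 35 mm along z, with a wire loop to 42 mm. Take it in the fingertips along its leaning axis, fingers apart along the box's y (lower down the other lids leave too little room), and lift it straight up: pulled along its axis, the ball catches on the 8 mm wide felt peg under the cap.
- stand: Loose bauble stand, 250 g: oak foot 60 mm across and 8 mm thick, on it a brass ring, outer diameter 40 mm, inner 32 mm, top 24 mm above the table. Origin: centre of its underside; z up.
- stand_seat (a point): Where the ball's centre is when it sits in the ring: on the stand's axis, 39 mm above the table; the ball then touches only the ring's upper inner edge. The glass breaks if it is dropped or pressed on the stand with over 20 N.
- vase: Amber glass vase with orange flowers, 116 mm across, 160 mm high, with its flowers 250 mm; origin: centre of its underside. A bystander.
- candle: Candle in a dark grey jar, 72 mm across, 62 mm high; origin: centre of its underside. A bystander.
- mug: White mug, 80 mm across, 92 mm high, handle to its +y; origin: centre of its underside. A bystander.
- remote: Black remote control, 165 (x) by 44 by 18 mm, lying flat; origin: centre of its underside. A bystander.
There are look-alikes about, which are no part of the job. There is more than one size of the stand; the one meant has the size given above.

How it is judged:
By the outcome, as a careful person would: the job done as asked, in the order asked, and still so for the second after the job is handed in, with the robot touching nothing.
It also fails if it takes over 64 s, if anything falls off the work surface, if the arm or the gripper's body presses on something with over 40 N, if the wrist force passes 120 N, or if a joint passes its speed limit or range.

## Robot

A 6-joint arm with a two-finger parallel gripper is mounted at the origin on the work surface. World frame = base frame: x ahead of the robot, y to its left, z up, the work surface at z = 0. Lengths are in m, angles in rad, forces in N, time in s.
With the tool pointing down it reaches from about 0.35 to 0.775 m from the base axis. Payload 5.5 kg.
Tool frame: the origin (TCP) lies on the centre line of the jaws, within the pads' length; the fingertips stand 19 mm ahead of it and the grasp point (between the pads) is the TCP; z points along the fingers, y is the line along which they close (so a half turn about z gives the same grasp; the last joint's range is limited). The gripper opens to 85 mm and grips with 20 to 120 N. Pads are 22 mm wide; open, the fingers measure 114 mm over their backs; the gripper's body (76 mm by 85 mm) begins 54 mm behind the grasp point. The pads swing forward as they close: fully open they stand 13 mm farther back than shut.
Start: joints at [-1.394, 0.313, 0.046, 1.304, 0, 1.431], TCP at [0.179, -0.546, 0.22] pointing down, gripper open.
Joint ranges: [-2.76, 2.76], [-0.86, 1.69], [-1.03, 1.26], [-2.2, 2.34], [-1.47, 1.5], [-3.14, 3.14]. Speed limits (rad/s): [2.57, 2.57, 3.14, 3.14, 3.14, 3.14].

## Interface

Orientations are given as a rotation vector (axis times angle).
In Python, from rig import ctrl gives the robot as it stands.
- The arm moves only by the tool send_rows, never from a script. Its argument "rows" is a list of rows, each an object of numbers: "dx", "dy", "dz": the shift along the tool's x, y, z in cm; "ax", "ay", "az": the turn, a rotation vector about the tool's x, y, z in degrees; "jaw": the gripper's target within -1 to 1 (shut at 1, half-way at 0, fully open at -1). A call has exactly 8 rows; each row is the pose to reach, as a shift and turn from the pose commanded when the call began, along the tool's axes at that moment; what a row does not reach only later rows make up. A row lasts 1/8 s, in which the tool goes at most 62.5 mm and 10.7 degrees, less where a joint would pass 70% of its speed; a pose out of reach is approached as far as the arm can. A call with a gripper value outside its range is refused whole. The fingers move at their own pace and stop on an object; the grip force is fixed at half the most. Time passes only in rows, so rows that repeat a pose let the fingers close, or fill a call up. It gives the time, the measured TCP pose, the force, the opening and the grip force at its end, in the units of the state.
- ctrl.get_state(): the state, without advancing time (a new reading comes with each control period).
- ctrl.capture(name): name is "scene" or "side" or "wrist"; returns (picture, depth): 480x640x3 uint8, red, green, blue; 480x640 float32, m along the optical axis (not along the pixel's ray), 0 where there is no reading.
- ctrl.camera_params(name): a dict with "mtx" (3x3 intrinsics, pixels), "dist" ([k1, k2, p1, p2, k3] as OpenCV has them; the pictures are not rectified), "cam_to_world" (4x4, takes a point from camera to world coordinates). Camera axes: x right, y up, looking along -z (the intrinsics and any distortion apply to the point x, -y, -z); pixel columns grow to the right and rows downward; lengths in m; the calibration is good to about 2 mm. A picture is of the moment at which its call begins: read the wrist's pose just before it. camera_params takes no time and is no camera call; for the wrist camera it gives the pose at the moment of the call.
- ctrl.sign_off(): hands the job in; it is judged then, once.
The state is a dict: "t": time; "qpos": joint angles; "qd": joint speeds; "effort": joint torques, N m; "ee_pos": TCP position; "ee_rot": TCP orientation; "contact_force": force on the tool from outside, world axes, zero at the start; "wrist_torque": the same for the moment, N m; "grip_width": finger opening in m; "grip_force": force on a finger pad.
Only numpy, scipy, OpenCV 4.12 (cv2) and the standard library are available. Lean on these libraries where they do the work, as an engineer would, in place of code of your own. Each camera call takes 0.05 s, during which the arm holds its last target. There are 200 camera calls.

## Working session

There is one attempt and no reset: what is moved stays moved. The work goes in short steps, Python scripts to look and compute and a tool call to move; the robot and the scene stay as the last step left them, time stands still between calls to the robot, and variables do not carry over. Pictures are saved under pics/ and viewed, at most 10 in all, crops included, and the job is handed in when it is done.

Besides the shell and the picture viewer there is one more tool, called after ">>>" in YAML: its name, and indented under it one key for each argument. send_rows: Moves the arm, as the interface text tells. Its arguments: {"type":"object","properties":{"rows":{"type":"array","items":{"type":"object","properties":{"dx":{"type":"number"},"dy":{"type":"number"},"dz":{"type":"number"},"ax":{"type":"number"},"ay":{"type":"number"},"az":{"type":"number"},"jaw":{"type":"number"}}}}},"required":["rows"]}

```bash
ls; mkdir -p pics
cat > h.py <<'E'
import numpy as np, cv2, sys
from rig import ctrl
from scipy.spatial.transform import Rotation as R
def cap(n,f=None):
    p=ctrl.camera_params(n); im,d=ctrl.capture(n)
    np.savez('pics/last_%s.npz'%n,im=im,d=d,mtx=p['mtx'],dist=p['dist'],T=p['cam_to_world'])
    if f: cv2.imwrite('pics/'+f,im[:,:,::-1])
    return im,d,p
def load(n):
    z=np.load('pics/last_%s.npz'%n); return z['im'],z['d'],dict(mtx=z['mtx'],dist=z['dist'],cam_to_world=z['T'])
def world(u,v,d,p):
    u=np.atleast_1d(u).astype(float);v=np.atleast_1d(v).astype(float)
    q=cv2.undistortPoints(np.stack([u,v],-1)[:,None],np.array(p['mtx']),np.array(p['dist']))[:,0]
    z=np.array([d[int(b),int(a)] for a,b in zip(u,v)])
    P=np.stack([q[:,0]*z,-q[:,1]*z,-z,np.ones_like(z)],-1)
    return (P@np.array(p['cam_to_world']).T)[:,:3]
def cloud(d,p):
    v,u=np.mgrid[:480,:640]; return world(u.ravel(),v.ravel(),d,p).reshape(480,640,3)
def rows_to(pos,rot=None):
    "shift (cm) and turn (deg) in tool axes from the present pose"
    s=ctrl.get_state(); A=R.from_rotvec(s['ee_rot'])
    t=A.inv().apply(np.array(pos)-s['ee_pos'])*100
    r=(A.inv()*rot).as_rotvec(degrees=True) if rot is not None else None
    return t.round(2), r if r is None else r.round(1)
def crop(im,x0,y0,x1,y1,s,f): cv2.imwrite('pics/'+f,cv2.resize(im[y0:y1,x0:x1,::-1],None,fx=s,fy=s,interpolation=cv2.INTER_CUBIC))
E
python3 - <<'E'
from h import *
a=cap('scene','scene0.png'); b=cap('side','side0.png'); s=ctrl.get_state(); print(s)
for n in('scene','side'): print(np.array(ctrl.camera_params(n)['cam_to_world']).round(3))
E
```

```text
pics
{'t': 0.1, 'qpos': array([-1.39361844e+00,  3.13925994e-01,  4.50718498e-02,  1.30359071e+00,
        1.28559337e-05,  1.43120122e+00]), 'qd': array([-0.00045165, -0.0014416 ,  0.00316018,  0.00012363, -0.00126186,
       -0.00082888]), 'effort': array([ 1.93985419e-03, -4.81723666e+01,  2.99244064e+01,  1.26783139e-02,
       -1.08545380e-04,  1.03042618e-05]), 'ee_pos': array([ 0.17902566, -0.54591619,  0.21938918]), 'ee_rot': array([-3.10064168e+00, -4.95248009e-01,  2.84519431e-05]), 'contact_force': array([0.90067744, 0.14298603, 0.06390902]), 'wrist_torque': array([-0.00150349, -0.00054512,  0.00062298]), 'grip_force': 0.0, 'grip_width': 0.0852868362354432}
[[-0.516 -0.696  0.5    1.069]
 [ 0.856 -0.407  0.317  0.335]
 [-0.017  0.592  0.806  0.909]
 [ 0.     0.     0.     1.   ]]
[[-0.765  0.48  -0.43  -0.008]
 [-0.645 -0.576  0.502  0.649]
 [-0.007  0.661  0.75   1.065]
 [ 0.     0.     0.     1.   ]]
```

View pics/scene0.png

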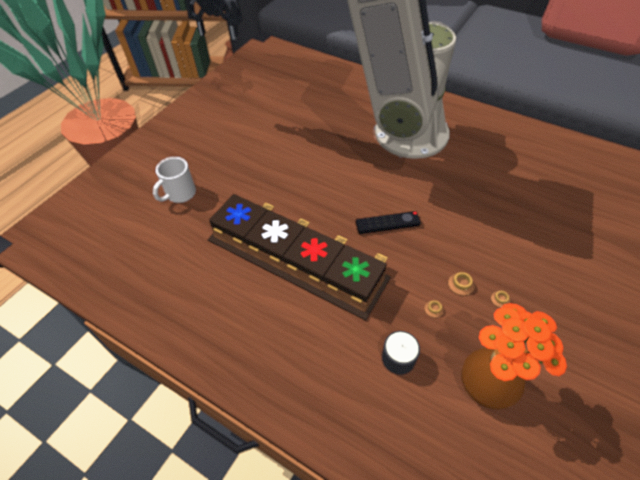

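View pics/side0.png

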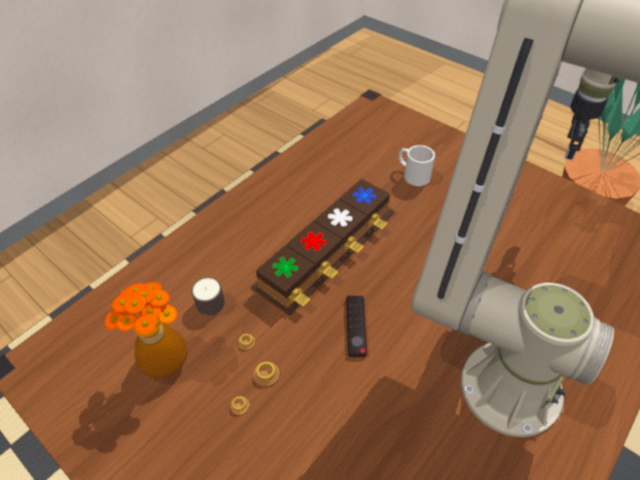

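The scene picture shows the chest with its stars: blue (238,213), white (275,231), red (314,249) and green (356,268). There are three stands, at scene (434,308), (461,283) and (501,298), or side (247,341), (265,374) and (239,405). The middle one looks largest, so I'll measure them all.

Run:
```python
from h import *
for n,pts in (('scene',dict(blue=(238,213),white=(275,231),red=(314,249),green=(356,268),A=(434,308),B=(461,283),C=(501,298),candle=(402,345),mug=(175,165),rem=(388,222))),('side',dict(blue=(364,195),white=(340,217),red=(314,241),green=(285,267),A=(247,341),B=(265,374),C=(239,405),rem=(356,325)))):
    im,d,p=load(n); W=cloud(d,p)
    print(n,'depth zero',(d==0).mean())
    for k,(u,v) in pts.items():
        if k in 'ABC':
            s=W[v-18:v+19,u-18:u+19].reshape(-1,3); hi=s[(s[:,2]>.004)&(s[:,2]<.06)]
            c=np.median(hi,0); top=hi[hi[:,2]>.019]
            print(k,'centre',((hi.min(0)+hi.max(0))/2).round(3),'ext',np.ptp(hi,axis=0).round(3), 'top',None if len(top)==0 else ((top.min(0)+top.max(0))/2).round(4),np.ptp(top,axis=0).round(3))
        else: print(k,np.median(W[v-1:v+2,u-1:u+2].reshape(-1,3),0).round(4))
    # star centroids by colour
    f=im.astype(int); r,g,b=f[...,0],f[...,1],f[...,2]
    box=(abs(W[...,2]-.0765)<.01)
    for k,m in dict(red=(r>150)&(g<80)&(b<80),white=(f.min(2)>170),green=(g>110)&(r<90),blue=(b>140)&(r<90)).items():
        q=W[m&box]; print('star',k,len(q),((q.min(0)+q.max(0))/2).round(4), np.median(q,0).round(4))
    # lid top extents
    m=(abs(W[...,2]-.0765)<.006)&(W[...,0]>.3)&(W[...,0]<.8)&(abs(W[...,1])<.4)
    q=W[m][:,:2].astype(np.float32); print('lid top rect',cv2.minAreaRect(q), len(q))
im,d,p=load('side'); crop(im,205,260,345,425,4.5 if 0 else 3.5,'standcrop.png')
```

```text
scene depth zero 0.003955078125
blue [ 0.574  -0.2112  0.0781]
white [ 0.5745 -0.1028  0.0773]
red [0.5724 0.0042 0.0777]
green [0.5708 0.1123 0.0785]
A centre [0.544 0.298 0.012] ext [0.083 0.069 0.016] top [0.5423 0.2987 0.0195] [0.009 0.015 0.   ]
B centre [0.442 0.319 0.016] ext [0.093 0.067 0.024] top [0.44   0.3245 0.0237] [0.041 0.038 0.009]
C centre [0.425 0.41  0.012] ext [0.072 0.068 0.016] top [0.4337 0.4159 0.0195] [0.024 0.019 0.001]
candle [0.679  0.2755 0.0658]
mug [ 0.5185 -0.471   0.0644]
rem [0.3683 0.1002 0.0157]
star red 377 [0.5724 0.0036 0.0778] [0.5743 0.0041 0.0777]
star white 448 [ 0.6077 -0.0874  0.0765] [ 0.5793 -0.1044  0.0772]
star green 409 [ 0.3108 -0.6936  0.0763] [0.5705 0.1076 0.0777]
star blue 282 [ 0.5758 -0.2128  0.078 ] [ 0.5759 -0.2107  0.0775]
lid top rect ((0.5865703225135803, 0.0677657425403595), (0.6716961860656738, 0.14523781836032867), 84.43643951416016) 6483
side depth zero 0.004176432291666666
blue [ 0.5748 -0.2151  0.0769]
white [ 0.5731 -0.1073  0.0768]
red [0.5699 0.0006 0.0775]
green [0.5707 0.1094 0.0759]
A centre [0.542 0.277 0.012] ext [0.111 0.071 0.015] top [0.5285 0.2997 0.0193] [0.018 0.008 0.   ]
B centre [0.443 0.322 0.016] ext [0.088 0.105 0.023] top [0.4381 0.3221 0.0232] [0.041 0.04  0.008]
C centre [0.423 0.411 0.012] ext [0.093 0.09  0.016] top [0.4333 0.4156 0.0199] [0.016 0.019 0.001]
rem [0.3571 0.0995 0.021 ]
star red 302 [5.738e-01 2.000e-04 7.670e-02] [0.5726 0.0011 0.0768]
star white 288 [ 0.6112 -0.0938  0.0764] [ 0.5769 -0.1048  0.0768]
star green 294 [ 0.5722 -0.0419  0.0767] [0.5716 0.1089 0.0766]
star blue 216 [ 0.5743 -0.2143  0.0778] [ 0.5747 -0.2154  0.0768]
lid top rect ((0.5833873152732849, 0.06590861082077026), (0.6743237376213074, 0.14749999344348907), 83.7326431274414) 4798
```

View pics/standcrop.png

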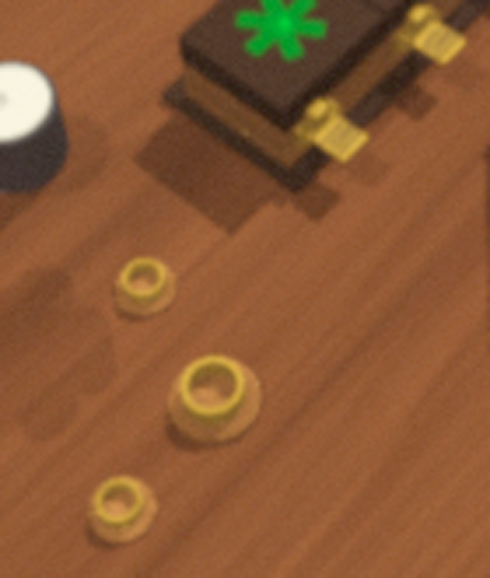

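Stand B has a ring top about 41 mm across at z 0.024, so it fits the description (scene (461,283), side (265,374)). A and C are clearly smaller, with tops around z 0.0195. The crop confirms this: its middle stand, at crop (214,390), is the largest of the three.

```bash
cat >> h.py <<'E'
yaw=.0125; B0=np.array([.572,.0026,.008]); Rb=R.from_euler('z',yaw)
def box(x,y,z): return B0+Rb.apply(np.array([x,y,z])/1000)
def tilt(t): return Rb*R.from_euler('y',-t,degrees=True)*R.from_euler('x',180,degrees=True)
def tcp(tip,t,L=.019): return np.array(tip)-L*tilt(t).apply([0,0,1])
E
python3 - <<'E'
from h import *
print(tilt(20).as_matrix().round(2))
g=tcp(box(-82,26,130),20); print(g, rows_to(g,tilt(20)))
E
```

```text
[[ 0.94  0.01  0.34]
 [ 0.01 -1.    0.  ]
 [ 0.34  0.   -0.94]]
[0.48318354 0.02749177 0.15585416] (array([ 46.76, -45.  ,   6.44]), array([-3.1, 19.8, 17.2]))
```

>>> send_rows:
  rows:
    - {"dx": 6, "dy": -5, "jaw": 1}
    - {"dx": 11, "dy": -10, "jaw": 1}
    - {"dx": 16, "dy": -15, "jaw": 1}
    - {"dx": 21, "dy": -20, "ay": 5, "az": 4, "jaw": 1}
    - {"dx": 26, "dy": -25, "ay": 8, "az": 8, "jaw": 1}
    - {"dx": 31, "dy": -30, "ay": 12, "az": 12, "dz": 1, "jaw": 1}
    - {"dx": 36, "dy": -35, "ax": -2, "ay": 16, "az": 15, "dz": 2, "jaw": 1}
    - {"dx": 41, "dy": -40, "ax": -3, "ay": 20, "az": 17, "dz": 4, "jaw": 1}

```text
invalid input
```

Run:
```python
from h import *
g=tcp(box(-82,26,90),20); print(g, ctrl.get_state()['ee_pos'],rows_to(g,tilt(20)))
```

```text
[0.48318354 0.02749177 0.11585416] [ 0.17902566 -0.54591619  0.21938918] (array([ 46.76, -45.  ,  10.44]), array([-3.1, 19.8, 17.2]))
```

>>> send_rows:
  rows:
    - {"dx": 5, "dy": -5, "dz": 0, "ax": 0, "ay": 0, "az": 0, "jaw": 1}
    - {"dx": 9, "dy": -9, "dz": 0, "ax": 0, "ay": 0, "az": 0, "jaw": 1}
    - {"dx": 13, "dy": -13, "dz": 0, "ax": 0, "ay": 3, "az": 3, "jaw": 1}
    - {"dx": 17, "dy": -17, "dz": 0, "ax": -1, "ay": 6, "az": 6, "jaw": 1}
    - {"dx": 21, "dy": -21, "dz": 0, "ax": -1, "ay": 10, "az": 9, "jaw": 1}
    - {"dx": 25, "dy": -25, "dz": 0, "ax": -2, "ay": 13, "az": 12, "jaw": 1}
    - {"dx": 30, "dy": -29, "dz": 1, "ax": -3, "ay": 17, "az": 15, "jaw": 1}
    - {"dx": 35, "dy": -33, "dz": 2, "ax": -3, "ay": 20, "az": 17, "jaw": 1}

```text
t: 1.1
ee_pos: [0.4067, -0.1259, 0.2007]
ee_rot: [-3.089, -0.022, -0.553]
contact_force: [1.1, -0.0, 0.7]
grip_width: -0.0001
grip_force: 0.0
```

Run:
```python
from h import *
g=tcp(box(-82,26,110),20); print(g, ctrl.get_state()['ee_pos'],rows_to(g,tilt(20)))
```

```text
[0.48318354 0.02749177 0.13585416] [ 0.40665485 -0.12591463  0.20068721] (array([  5.14, -15.22,   8.82]), array([-0.1, -0.3,  0.1]))
```

>>> send_rows:
  rows:
    - {"dx": 1.5, "dy": -4, "dz": 1, "ax": 0, "ay": 0, "az": 0, "jaw": 1}
    - {"dx": 3, "dy": -8, "dz": 3, "ax": 0, "ay": 0, "az": 0, "jaw": 1}
    - {"dx": 4.5, "dy": -12, "dz": 5, "ax": 0, "ay": 0, "az": 0, "jaw": 1}
    - {"dx": 5.1, "dy": -15.2, "dz": 8, "ax": 0, "ay": 0, "az": 0, "jaw": 1}
    - {"dx": 5.1, "dy": -15.2, "dz": 8.8, "ax": 0, "ay": 0, "az": 0, "jaw": 1}
    - {"dx": 5.1, "dy": -15.2, "dz": 8.8, "ax": 0, "ay": 0, "az": 0, "jaw": 1}
    - {"dx": 5.1, "dy": -15.2, "dz": 8.8, "ax": 0, "ay": 0, "az": 0, "jaw": 1}
    - {"dx": 5.1, "dy": -15.2, "dz": 8.8, "ax": 0, "ay": 0, "az": 0, "jaw": 1}

```text
t: 2.1
ee_pos: [0.4824, 0.0246, 0.1368]
ee_rot: [-3.09, -0.023, -0.551]
contact_force: [0.2, 0.6, -1.1]
grip_width: -0.0002
grip_force: 0.0
```

Run:
```python
from h import *
s=ctrl.get_state(); print(s['ee_pos'],s['contact_force'])
im,d,p=cap('wrist','w1.png'); W=cloud(d,p)
P=(W-B0)@Rb.as_matrix()*1000
m=(d>0)&(P[...,2]>26)&(P[...,2]<34)&(P[...,0]<-55)&(P[...,0]>-110)&(abs(P[...,1])<70)
q=P[m]; print(len(q), q.min(0).round(1) if len(q) else '',q.max(0).round(1) if len(q) else '')
m=(d>0)&(abs(P[...,2]-68.5)<5)&(abs(P[...,0])<80); q=P[m]; print('lidtop',len(q), np.percentile(q,[1,50,99],axis=0).round(1))
np.save('pics/P.npy',P)
```

```text
[0.48244685 0.0246264  0.13680516] [ 0.22814428  0.60299147 -1.09477188]
2119 [-89.6 -70.   26.1] [-55.   42.9  34. ]
lidtop 93390 [[ -48.8 -155.    66. ]
 [  -1.8    1.3   68. ]
 [  48.6  157.2   70.3]]
```

View pics/w1.png

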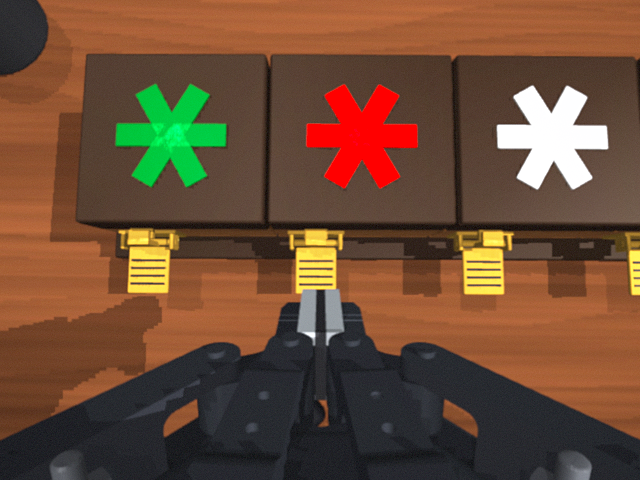

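The wrist view shows green, red (361,136) and white from left to right. The red catch's plate is at about (316,270), and the closed fingers are just in front of it at (322,295).

Run:
```python
from h import *
P=np.load('pics/P.npy'); im,d,p=load('wrist')
f=im.astype(int); m=(f[...,0]>180)&(f[...,1]<60)&(abs(P[...,2]-68.5)<5); q=P[m]; print('red star',((q.min(0)+q.max(0))/2).round(1),np.ptp(q,axis=0))
for u,v in((297,275),(316,275),(336,275),(316,292),(316,254),(316,238),(270,140),(452,140),(360,58),(360,216)): print(u,v,P[v,u].round(1))
print('tips',P[293,310].round(1),P[293,334].round(1),P[300,322].round(1))
g=tcp(box(-83,26,45),20); s=ctrl.get_state(); print(g,s['ee_pos'],rows_to(g,tilt(20)))
```

```text
red star [ 0.9  0.4 68.6] [60.88672335 62.99130812  5.83068473]
297 275 [-77.8  38.5  30.1]
316 275 [-77.8  26.3  30.7]
336 275 [-77.2  12.   -8.8]
316 292 [-85.3  25.  149. ]
316 254 [-64.3  26.3  30.2]
316 238 [-55.6  26.2  46.2]
270 140 [-1.7 52.4 66.9]
452 140 [ -1.4 -51.2  67.1]
360 58 [46.8  1.  68.2]
360 216 [-45.5   1.6  68.5]
tips [-85.6  27.1 150.5] [-85.6  18.7 151.1] [-87.8  22.9 155.6]
[0.48218362 0.02747927 0.07085416] [0.48236642 0.02472261 0.13671338] (array([-2.29, -0.28,  6.17]), array([-0.1, -0.2,  0.2]))
```

>>> send_rows:
  rows:
    - {"dx": -0.6, "dy": -0.1, "dz": 1.6, "ax": 0, "ay": 0, "az": 0, "jaw": 1}
    - {"dx": -1.2, "dy": -0.3, "dz": 3.2, "ax": 0, "ay": 0, "az": 0, "jaw": 1}
    - {"dx": -1.7, "dy": -0.3, "dz": 4.7, "ax": 0, "ay": 0, "az": 0, "jaw": 1}
    - {"dx": -2.0, "dy": -0.3, "dz": 5.4, "ax": 0, "ay": 0, "az": 0, "jaw": 1}
    - {"dx": -2.2, "dy": -0.3, "dz": 5.9, "ax": 0, "ay": 0, "az": 0, "jaw": 1}
    - {"dx": -2.3, "dy": -0.3, "dz": 6.2, "ax": 0, "ay": 0, "az": 0, "jaw": 1}
    - {"dx": -2.3, "dy": -0.3, "dz": 6.2, "ax": 0, "ay": 0, "az": 0, "jaw": 1}
    - {"dx": -2.3, "dy": -0.3, "dz": 6.2, "ax": 0, "ay": 0, "az": 0, "jaw": 1}

```text
t: 3.15
ee_pos: [0.4821, 0.0287, 0.0701]
ee_rot: [-3.09, -0.026, -0.55]
contact_force: [0.6, 1.0, 0.0]
grip_width: 0.0004
grip_force: 0.0
```

Run:
```python
from h import *
g=tcp(box(-83,26,45),20); s=ctrl.get_state(); print(g,s['ee_pos'],s['contact_force'],rows_to(g,tilt(20)))
im,d,p=cap('wrist','w2.png'); im2,d2,p2=cap('side'); 
a=im[150:400,180:460,::-1]; a=cv2.resize(a,(392,350)); b=cv2.resize(im2[220:320,270:380,::-1],(385,350),interpolation=cv2.INTER_CUBIC)
cv2.imwrite('pics/c2.png',np.hstack([a,b]))
```

```text
[0.48218362 0.02747927 0.07085416] [0.48205586 0.02867611 0.07014986] [0.56260485 0.97806521 0.02390908] (array([ 0.03,  0.12, -0.06]), array([-0.1, -0.2,  0.2]))
```

View pics/c2.png

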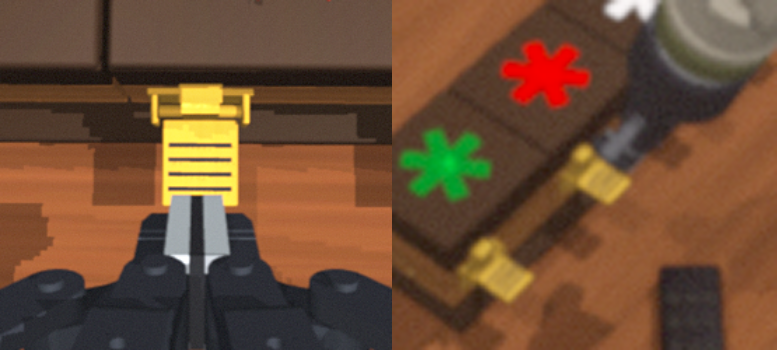

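The crop shows the fingertips in line with the red plate, over its front part at crop (200,200). Its lid is still shut. Next I'll press slowly.

>>> send_rows:
  rows:
    - {"dx": -0.1, "dy": 0.1, "dz": 0.3, "ax": 0, "ay": 0, "az": 0, "jaw": 1}
    - {"dx": -0.17, "dy": 0.1, "dz": 0.5, "ax": 0, "ay": 0, "az": 0, "jaw": 1}
    - {"dx": -0.25, "dy": 0.1, "dz": 0.7, "ax": 0, "ay": 0, "az": 0, "jaw": 1}
    - {"dx": -0.31, "dy": 0.1, "dz": 0.87, "ax": 0, "ay": 0, "az": 0, "jaw": 1}
    - {"dx": -0.37, "dy": 0.1, "dz": 1.03, "ax": 0, "ay": 0, "az": 0, "jaw": 1}
    - {"dx": -0.43, "dy": 0.1, "dz": 1.18, "ax": 0, "ay": 0, "az": 0, "jaw": 1}
    - {"dx": -0.47, "dy": 0.1, "dz": 1.3, "ax": 0, "ay": 0, "az": 0, "jaw": 1}
    - {"dx": -0.51, "dy": 0.1, "dz": 1.41, "ax": 0, "ay": 0, "az": 0, "jaw": 1}

```text
t: 4.25
ee_pos: [0.4818, 0.0277, 0.0547]
ee_rot: [-3.09, -0.026, -0.549]
contact_force: [-0.5, -0.2, -0.6]
grip_width: -0.0002
grip_force: 0.0
```

Run:
```python
from h import *
print(ctrl.get_state()['contact_force'])
im,d,p=cap('wrist','w3.png'); im2,d2,p2=cap('side'); 
a=cv2.resize(im[150:400,180:460,::-1],(392,350)); b=cv2.resize(im2[220:320,270:380,::-1],(385,350),interpolation=cv2.INTER_CUBIC)
cv2.imwrite('pics/c3.png',np.hstack([a,b]))
P=(cloud(d,p)-B0)@Rb.as_matrix()*1000
for u,v in ((316,275),(316,265),(300,275),(316,285),(316,295),(316,305),(330,300),(316,320)): print(u,v,P[v,u].round(1),d[v,u])
```

```text
[-0.51779033 -0.21797813 -0.59123101]
316 275 [-79.4  28.6  29.6] 0.18245628
316 265 [-75.1  28.6  30.9] 0.18162598
300 275 [-79.5  35.6  29.7] 0.18243927
316 285 [-83.8  28.5  31.8] 0.17985147
316 295 [-86.8  28.1  70.1] 0.1414649
316 305 [-89.7  28.   77.7] 0.13366835
330 300 [-88.3  23.3  74. ] 0.13746978
316 320 [-93.5  27.8  88.9] 0.12219555
```

View pics/c3.png

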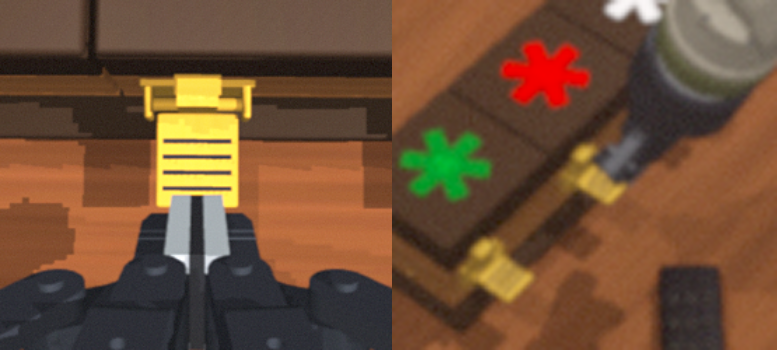

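Run:
```python
from h import *
im,d,p=load('wrist'); s=ctrl.get_state(); A=R.from_rotvec(s['ee_rot'])
W=cloud(d,p); Q=A.inv().apply((W-s['ee_pos']).reshape(-1,3)).reshape(480,640,3)*1000
for v in (280,284,286,288,289,290,291,292,293,296,300,310,320,330,340): print(v,Q[v,312].round(1),im[v,312])
print('cam in tool',A.inv().apply(p['cam_to_world'][:3,3]-s['ee_pos'])*1000, (A.inv().as_matrix()@p['cam_to_world'][:3,:3]).round(2))
```

```text
280 [ 2.1 -4.  18.4] [255 248  94]
284 [ 0.7 -4.  17.1] [62 64 74]
286 [-0.5 -4.  18. ] [248 191  91]
288 [-1.6 -4.  18.2] [255 249 115]
289 [ 10.2  -3.3 -13. ] [233 195 162]
290 [ 11.   -3.3 -16.1] [161 170 179]
291 [ 11.1  -3.3 -17.2] [167 175 183]
292 [ 10.5  -3.3 -16.7] [166 176 179]
293 [ 11.2  -3.2 -19.4] [170 179 180]
296 [ 11.   -3.2 -21.7] [168 176 181]
300 [ 11.   -3.1 -25.1] [168 178 180]
310 [ 11.   -2.9 -33.2] [169 176 182]
320 [ 10.7  -2.8 -39.7] [169 179 181]
330 [ 10.9  -2.7 -46.6] [162 171 176]
340 [ 11.8  -2.5 -54.2] [124 128 135]
cam in tool [  64.97017154   -0.30019448 -153.00266989] [[ 0.    0.97  0.26]
 [ 1.   -0.    0.  ]
 [ 0.    0.26 -0.97]]
```

>>> send_rows:
  rows:
    - {"dx": -0.03, "dy": 0, "dz": 0.09, "ax": 0, "ay": 0, "az": 0, "jaw": 1}
    - {"dx": -0.07, "dy": 0, "dz": 0.19, "ax": 0, "ay": 0, "az": 0, "jaw": 1}
    - {"dx": -0.1, "dy": 0, "dz": 0.28, "ax": 0, "ay": 0, "az": 0, "jaw": 1}
    - {"dx": -0.14, "dy": 0, "dz": 0.38, "ax": 0, "ay": 0, "az": 0, "jaw": 1}
    - {"dx": -0.17, "dy": 0, "dz": 0.47, "ax": 0, "ay": 0, "az": 0, "jaw": 1}
    - {"dx": -0.2, "dy": 0, "dz": 0.56, "ax": 0, "ay": 0, "az": 0, "jaw": 1}
    - {"dx": -0.24, "dy": 0, "dz": 0.66, "ax": 0, "ay": 0, "az": 0, "jaw": 1}
    - {"dx": -0.27, "dy": 0, "dz": 0.75, "ax": 0, "ay": 0, "az": 0, "jaw": 1}

```text
t: 5.35
ee_pos: [0.4818, 0.0277, 0.0467]
ee_rot: [-3.09, -0.026, -0.549]
contact_force: [0.1, -0.1, -0.1]
grip_width: -0.0001
grip_force: 0.0
```

```bash
cat > look.py <<'E'
from h import *
s=ctrl.get_state(); A=R.from_rotvec(s['ee_rot']); print('t',s['t'],'pos',s['ee_pos'].round(4),'F',s['contact_force'].round(1),'box',(Rb.inv().apply(s['ee_pos']-B0)*1000).round(1))
im,d,p=cap('wrist'); W=cloud(d,p); P=(W-B0)@Rb.as_matrix()*1000; Q=A.inv().apply((W-s['ee_pos']).reshape(-1,3)).reshape(480,640,3)*1000
im2,d2,p2=cap('side'); W2=(cloud(d2,p2)-B0)@Rb.as_matrix()*1000
E
python3 - <<'E'
from look import *
y=((im[...,0]>190)&(im[...,1]>150)&(im[...,2]<140)); m=y&(abs(P[...,1]-26)<11)&(P[...,0]<-62)&(P[...,2]<45)&(P[...,2]>10)
q=P[m]; print('plate',len(q),np.polyfit(q[:,0],q[:,2],1), q[:,0].min(),q[:,0].max())
m=(abs(P[...,1])<45)&(abs(P[...,0])<45)&(P[...,2]>50); q=P[m]; print('lid',np.polyfit(q[:,0],q[:,2],1))
E
```

```text
t 5.35 pos [0.4818 0.0277 0.0467] F [ 0.1 -0.1 -0.1] box [-89.8  26.2  38.7]
plate 2391 [-1.12830177e-03  2.96951143e+01] -89.31127079058159 -62.00462799511549
lid [1.08082165e-02 6.83962016e+01]
```

Run:
```python
from h import *
im,d,p=load('side'); W2=(cloud(d,p)-B0)@Rb.as_matrix()*1000
m=(W2[...,0]>-125)&(W2[...,0]<-60)&(W2[...,1]>5)&(W2[...,1]<55)&(W2[...,2]>15)&(W2[...,2]<110)
v,u=np.where(m); print(u.min(),u.max(),v.min(),v.max())
for vv in range(v.min(),v.max()+1,2):
    us=u[v==vv]
    print(vv,[ (uu,*W2[vv,uu].round(0).astype(int),'y' if im[vv,uu,2]<100 and im[vv,uu,0]>150 else '') for uu in us[::3]])
```

```text
321 343 262 278
262 [(np.int64(335), np.int64(-98), np.int64(35), np.int64(95), '')]
264 [(np.int64(326), np.int64(-61), np.int64(24), np.int64(47), 'y')]
266 [(np.int64(339), np.int64(-115), np.int64(41), np.int64(99), ''), (np.int64(342), np.int64(-123), np.int64(41), np.int64(105), '')]
268 [(np.int64(324), np.int64(-61), np.int64(31), np.int64(38), ''), (np.int64(340), np.int64(-118), np.int64(42), np.int64(95), '')]
270 [(np.int64(324), np.int64(-60), np.int64(31), np.int64(29), 'y'), (np.int64(327), np.int64(-66), np.int64(25), np.int64(28), 'y'), (np.int64(342), np.int64(-119), np.int64(34), np.int64(80), '')]
272 [(np.int64(322), np.int64(-64), np.int64(43), np.int64(36), ''), (np.int64(325), np.int64(-66), np.int64(34), np.int64(29), 'y'), (np.int64(328), np.int64(-73), np.int64(30), np.int64(30), 'y'), (np.int64(341), np.int64(-107), np.int64(22), np.int64(50), '')]
274 [(np.int64(322), np.int64(-61), np.int64(39), np.int64(22), ''), (np.int64(327), np.int64(-73), np.int64(34), np.int64(26), 'y'), (np.int64(330), np.int64(-81), np.int64(33), np.int64(32), 'y'), (np.int64(338), np.int64(-104), np.int64(29), np.int64(47), '')]
276 [(np.int64(328), np.int64(-78), np.int64(37), np.int64(26), ''), (np.int64(331), np.int64(-86), np.int64(34), np.int64(29), 'y')]
278 [(np.int64(331), np.int64(-89), np.int64(38), np.int64(27), 'y')]
```

Both cameras agree that the closed tips end about 13 mm behind the reported TCP, and the lack of any force fits that. I'll use the measured tip position, move forward 13 mm and go on down.

>>> send_rows:
  rows:
    - {"dx": 0.6, "dy": 0, "dz": 0.22, "ax": 0, "ay": 0, "az": 0, "jaw": 1}
    - {"dx": 1.22, "dy": 0, "dz": 0.44, "ax": 0, "ay": 0, "az": 0, "jaw": 1}
    - {"dx": 1.05, "dy": 0, "dz": 0.91, "ax": 0, "ay": 0, "az": 0, "jaw": 1}
    - {"dx": 0.88, "dy": 0, "dz": 1.38, "ax": 0, "ay": 0, "az": 0, "jaw": 1}
    - {"dx": 0.78, "dy": 0, "dz": 1.66, "ax": 0, "ay": 0, "az": 0, "jaw": 1}
    - {"dx": 0.67, "dy": 0, "dz": 1.95, "ax": 0, "ay": 0, "az": 0, "jaw": 1}
    - {"dx": 0.6, "dy": 0, "dz": 2.14, "ax": 0, "ay": 0, "az": 0, "jaw": 1}
    - {"dx": 0.54, "dy": 0, "dz": 2.32, "ax": 0, "ay": 0, "az": 0, "jaw": 1}

```text
t: 6.45
ee_pos: [0.4947, 0.028, 0.0267]
ee_rot: [-3.09, -0.026, -0.549]
contact_force: [-1.4, 0.5, 1.6]
grip_width: 0.0
grip_force: 1.2
```

```bash
cat > chk.py <<'E'
from look import *
y=((im[...,0]>190)&(im[...,1]>150)&(im[...,2]<140)); m=y&(abs(P[...,1]-26)<11)&(P[...,0]<-62)&(P[...,2]<45)&(P[...,2]>10)
q=P[m]; print('plate',len(q)); len(q)>20 and print(np.polyfit(q[:,0],q[:,2],1), q[:,0].min(),q[:,0].max())
m=(abs(P[...,1])<45)&(abs(P[...,0])<35)&(P[...,2]>50); q=P[m]; print('lid',np.polyfit(q[:,0],q[:,2],1))
m=(abs(Q[...,1])<8)&(abs(Q[...,0]-11)<1.2)&(Q[...,2]>-30); q=Q[m]; print('tip',len(q),np.percentile(q[:,2],[90,98,100]) if len(q) else '')
E
python3 chk.py
```

```text
t 6.45 pos [0.4947 0.028  0.0267] F [-1.4  0.5  1.6] box [-77.   26.3  18.7]
plate 1515
[ 0.1105684  35.86861196] -76.83805124847967 -62.000475542894485
lid [7.94999562e-03 6.85660921e+01]
tip 946 [-6.28513032 -5.42147677 -4.53941072]
```

>>> send_rows:
  rows:
    - {"dx": -0.04, "dy": 0, "dz": 0.12, "ax": 0, "ay": 0, "az": 0, "jaw": 1}
    - {"dx": -0.08, "dy": 0, "dz": 0.23, "ax": 0, "ay": 0, "az": 0, "jaw": 1}
    - {"dx": -0.12, "dy": 0, "dz": 0.34, "ax": 0, "ay": 0, "az": 0, "jaw": 1}
    - {"dx": -0.16, "dy": 0, "dz": 0.44, "ax": 0, "ay": 0, "az": 0, "jaw": 1}
    - {"dx": -0.19, "dy": 0, "dz": 0.53, "ax": 0, "ay": 0, "az": 0, "jaw": 1}
    - {"dx": -0.22, "dy": 0, "dz": 0.61, "ax": 0, "ay": 0, "az": 0, "jaw": 1}
    - {"dx": -0.25, "dy": 0, "dz": 0.69, "ax": 0, "ay": 0, "az": 0, "jaw": 1}
    - {"dx": -0.27, "dy": 0, "dz": 0.75, "ax": 0, "ay": 0, "az": 0, "jaw": 1}

```text
t: 7.55
ee_pos: [0.496, 0.0279, 0.0195]
ee_rot: [-3.089, -0.027, -0.552]
contact_force: [-1.1, 1.4, 6.8]
grip_width: 0.0002
grip_force: 3.2
```

```bash
python3 chk.py
```

```text
t 7.55 pos [0.496  0.0279 0.0195] F [-1.1  1.4  6.8] box [-75.7  26.3  11.5]
plate 1318
[  1.2611757  114.10887809] -75.3923380961515 -62.003578677957236
lid [-0.18412604 79.19618181]
tip 919 [-10.61179934  -9.81404977  -8.73299392]
```

Run:
```python
from h import *
for b in ((-90,26,60,20),(-80,-10,56,45)):
    g=tcp(box(*b[:3]),b[3],-.013); print(g.round(4),rows_to(g,tilt(b[3])))
```

```text
[0.4861 0.0275 0.0558] (array([ 0.33,  0.02, -3.74]), array([-0.1, -0.3,  0.2]))
[ 0.5013 -0.0083  0.0548] (array([ 1.66,  3.63, -3.14]), array([-0.2, 24.7,  0.2]))
```

>>> send_rows:
  rows:
    - {"dx": -0.2, "dy": 0, "dz": -1.2, "ax": 0, "ay": 0, "az": 0, "jaw": 1}
    - {"dx": -0.4, "dy": 0, "dz": -3.0, "ax": 0, "ay": 0, "az": 0, "jaw": 1}
    - {"dx": -0.6, "dy": 0, "dz": -5.0, "ax": 0, "ay": 0, "az": 0, "jaw": 1}
    - {"dx": -0.6, "dy": 1.8, "dz": -5.5, "ax": 0, "ay": 8, "az": 0, "jaw": 1}
    - {"dx": 0, "dy": 3.6, "dz": -5, "ax": 0, "ay": 17, "az": 0, "jaw": 1}
    - {"dx": 0.8, "dy": 3.6, "dz": -4.2, "ax": 0, "ay": 25, "az": 0, "jaw": 1}
    - {"dx": 1.7, "dy": 3.6, "dz": -3.1, "ax": 0, "ay": 25, "az": 0, "jaw": 1}
    - {"dx": 1.7, "dy": 3.6, "dz": -3.1, "ax": 0, "ay": 25, "az": 0, "jaw": 1}

```text
t: 8.65
ee_pos: [0.5507, -0.0158, 0.0947]
ee_rot: [-2.929, -0.032, -1.084]
contact_force: [-1.4, -0.1, -1.0]
grip_width: -0.0001
grip_force: 0.0
```

Run:
```python
from look import *
cv2.imwrite('pics/w4.png',np.hstack([cv2.resize(im[:,:,::-1],(400,300)),cv2.resize(im2[200:320,260:420,::-1],(400,300))]))
m=(abs(W2[...,1])<45)&(W2[...,0]>-40)&(W2[...,0]<40)&(W2[...,2]>60); q=W2[m]; print('lid',np.polyfit(q[:,0],q[:,2],1))
for k,y0 in dict(green=108,white=-108,blue=-216).items():
    m=(abs(W2[...,1]-y0)<40)&(abs(W2[...,0])<35)&(W2[...,2]>55)&(W2[...,2]<90); q=W2[m]; print(k,len(q),np.polyfit(q[:,0],q[:,2],1) if len(q)>20 else '')
m=(abs(Q[...,1])<14)&(abs(Q[...,0]-11)<1.5)&(Q[...,2]>-40); q=Q[m]; print('tip',len(q),np.percentile(q[:,2],[50,90,98,100]) if len(q) else '')
for b in ((-44,-10,53,45),): print(rows_to(tcp(box(*b[:3]),45,-.013),tilt(45)))
```

```text
t 8.65 pos [ 0.5507 -0.0158  0.0947] F [-1.4 -0.1 -1. ] box [-21.5 -18.1  86.7]
lid [-0.27422215 80.82143189]
green 742 [-5.14356252e-03  6.80009958e+01]
white 339 [-5.52970093e-02  6.88893414e+01]
blue 403 [-1.41713933e-02  6.84004997e+01]
tip 1877 [-22.33131813  17.82325859  19.53356676  21.61159863]
(array([-3.82, -0.76,  2.43]), array([-1. ,  4.3,  0.2]))
```

View pics/w4.png

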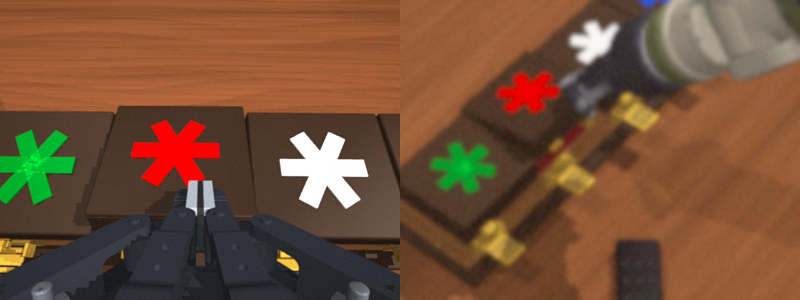

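Run:
```python
from h import *
im,d,p=load('wrist'); s=ctrl.get_state(); A=R.from_rotvec(s['ee_rot']); print(s['qpos'].round(3),s['ee_pos'],A.as_matrix().round(2),s['t'])
W=cloud(d,p); Q=A.inv().apply((W-s['ee_pos']).reshape(-1,3)).reshape(480,640,3)*1000
for v in (270,280,286,288,290,292,294,296,300,310,320,330,340,350): print(v,Q[v,314].round(1),im[v,314],(Rb.inv().apply(W[v,314]-B0)*1000).round(0))
print('cam in tool',A.inv().apply(p['cam_to_world'][:3,3]-s['ee_pos'])*1000)
```

```text
[-0.298 -0.041 -1.028 -0.097  0.217  2.898] [ 0.5506811  -0.01551354  0.09507802] [[ 0.76  0.03  0.65]
 [ 0.01 -1.    0.02]
 [ 0.65 -0.01 -0.76]] 8.75
270 [ 8.4 -2.8 11.8] [254   0   0] [ -7. -15.  84.]
280 [ 5.1 -2.7  8.7] [254   0   0] [-12. -15.  84.]
286 [ 3.5 -2.7  5.8] [254   0   0] [-15. -15.  85.]
288 [ 2.9 -2.7  5.2] [255  81  89] [-16. -15.  85.]
290 [ 10.2  -2.3 -15.5] [181 198 207] [-24. -16. 105.]
292 [  9.9  -2.3 -16.6] [187 192 203] [-25. -16. 106.]
294 [ 10.5  -2.3 -20. ] [187 195 203] [-27. -16. 109.]
296 [  9.9  -2.3 -20.4] [188 193 205] [-27. -16. 109.]
300 [ 10.6  -2.2 -25.5] [187 197 203] [-30. -16. 113.]
310 [  9.9  -2.1 -31.9] [185 192 202] [-35. -16. 118.]
320 [ 10.6  -2.  -40.6] [171 178 187] [-40. -17. 125.]
330 [  9.9  -1.9 -45.7] [164 168 177] [-44. -17. 128.]
340 [  7.7  -1.9 -47.3] [207 215 222] [-47. -17. 128.]
350 [  6.5  -1.8 -50.8] [36 36 36] [-50. -17. 130.]
cam in tool [ 6.44255341e+01 -5.68751243e-02 -1.52695195e+02]
```

The red lid stands ajar at about 0.27, while green, white and blue are still shut. My 45° pose ran into a joint limit and the hand drifted over the red lid without touching it. I'll go up and use a 20° tilt for the lift.

```bash
cat >> h.py <<'E'
def plan(pts):
    "pts: (x,y,z box mm, tilt) of TCP -> rows rel. to present pose"
    for x,y,z,t in pts:
        a,b=rows_to(box(x,y,z),tilt(t)); print((x,y,z,t),'d',a,'a',b)
E
python3 -c "
from h import *
plan([(-40,-14,110,30),(-75,-10,130,20),(-110,-8,110,20),(-90,-8,60,20)])"
```

```text
(-40, -14, 110, 30) d [ 0.09 -0.43 -2.93] a [ -0.9 -10.7   0.3]
(-75, -10, 130, 20) d [-1.26 -0.9  -6.73] a [ -0.9 -20.7   0.4]
(-110, -8, 110, 20) d [-5.21 -1.13 -7.48] a [ -0.9 -20.7   0.4]
(-90, -8, 60, 20) d [-6.95 -1.05 -2.39] a [ -0.9 -20.7   0.4]
```

>>> send_rows:
  rows:
    - {"dx": 1.5, "dy": -0.4, "dz": -2.5, "ax": 0, "ay": -5, "az": 0, "jaw": 1}
    - {"dx": 1.5, "dy": -0.6, "dz": -4.5, "ax": -0.5, "ay": -10, "az": 0, "jaw": 1}
    - {"dx": 0, "dy": -0.9, "dz": -6, "ax": -0.9, "ay": -20.7, "az": 0.4, "jaw": 1}
    - {"dx": -1.3, "dy": -0.9, "dz": -6.7, "ax": -0.9, "ay": -20.7, "az": 0.4, "jaw": 1}
    - {"dx": -3, "dy": -1, "dz": -7, "ax": -0.9, "ay": -20.7, "az": 0.4, "jaw": 1}
    - {"dx": -5.2, "dy": -1.1, "dz": -7.5, "ax": -0.9, "ay": -20.7, "az": 0.4, "jaw": 1}
    - {"dx": -5.2, "dy": -1.1, "dz": -7.5, "ax": -0.9, "ay": -20.7, "az": 0.4, "jaw": 1}
    - {"dx": -5.2, "dy": -1.1, "dz": -7.5, "ax": -0.9, "ay": -20.7, "az": 0.4, "jaw": 1}

```text
t: 9.75
ee_pos: [0.4635, -0.0075, 0.1189]
ee_rot: [-3.091, -0.018, -0.552]
contact_force: [0.1, -0.0, -0.3]
grip_width: -0.0002
grip_force: 0.0
```

```bash
python3 -c "
from h import *
s=ctrl.get_state();print(s['qpos'].round(3),(Rb.inv().apply(s['ee_pos']-B0)*1000).round(1),s['contact_force'])
plan([(-110,-8,60,20),(-90,-8,60,20),(-90,-8,46,20),(-70,-8,42,20)])"
```

```text
[-0.251 -0.114 -0.769  0.574  0.09   2.894] [-108.6   -8.8  110.9] [ 0.0513953  -0.02855216 -0.26538645]
(-110, -8, 60, 20) d [-1.9  -0.08  4.72] a [ 0.  -0.3 -0. ]
(-90, -8, 60, 20) d [-0.02 -0.08  5.42] a [ 0.  -0.3 -0. ]
(-90, -8, 46, 20) d [-0.51 -0.08  6.73] a [ 0.  -0.3 -0. ]
(-70, -8, 42, 20) d [ 1.23 -0.08  7.8 ] a [ 0.  -0.3 -0. ]
```

>>> send_rows:
  rows:
    - {"dx": -0.8, "dy": -0.1, "dz": 2, "ax": 0, "ay": 0, "az": 0, "jaw": 1}
    - {"dx": -1.5, "dy": -0.1, "dz": 4, "ax": 0, "ay": 0, "az": 0, "jaw": 1}
    - {"dx": -1.2, "dy": -0.1, "dz": 5.5, "ax": 0, "ay": 0, "az": 0, "jaw": 1}
    - {"dx": -0.5, "dy": -0.1, "dz": 6.7, "ax": 0, "ay": 0, "az": 0, "jaw": 1}
    - {"dx": 0.4, "dy": -0.1, "dz": 7.3, "ax": 0, "ay": 0, "az": 0, "jaw": 1}
    - {"dx": 1.2, "dy": -0.1, "dz": 7.8, "ax": 0, "ay": 0, "az": 0, "jaw": 1}
    - {"dx": 1.2, "dy": -0.1, "dz": 7.8, "ax": 0, "ay": 0, "az": 0, "jaw": 1}
    - {"dx": 1.2, "dy": -0.1, "dz": 7.8, "ax": 0, "ay": 0, "az": 0, "jaw": 1}

```text
t: 10.75
ee_pos: [0.5014, -0.0059, 0.0499]
ee_rot: [-3.091, -0.019, -0.548]
contact_force: [-0.0, 0.1, 0.1]
grip_width: -0.0002
grip_force: 0.0
```

```bash
python3 -c "
from look import *
m=(abs(P[...,1]+8)<10)&(P[...,2]>30); 
for u in (300,322,345):
  for v in range(200,300,8): print(u,v,P[v,u].round(0),im[v,u])
plan([(-50,-8,42,20),(-46,-8,48,20),(-40,-8,64,20),(-32,-8,78,20)])" | tee /tmp/o | tail -45
```

```text
t 10.75 pos [ 0.5014 -0.0059  0.0499] F [-0.   0.1  0.1] box [-70.7  -7.6  41.9]
300 200 [-39.  -1.  89.] [81 57 45]
300 208 [-41.  -1.  85.] [67 49 36]
300 216 [-42.  -1.  80.] [39 31 24]
300 224 [-44.  -1.  72.] [34 28 25]
300 232 [-46.  -0.  66.] [34 23 14]
300 240 [-46.   1.  36.] [104  62  37]
300 248 [-49.   1.  37.] [148  92  49]
300 256 [-50.   3.   1.] [41 27 16]
300 264 [-54.   3.  -1.] [72 50 39]
300 272 [-58.   3.  -1.] [67 47 36]
300 280 [-63.   3.  -0.] [70 54 39]
300 288 [-67.   3.  -9.] [134  76  42]
300 296 [-71.   3.  -9.] [139  89  68]
322 200 [-39.  -8.  89.] [77 57 45]
322 208 [-41.  -8.  85.] [65 47 37]
322 216 [-43.  -8.  80.] [41 26 23]
322 224 [-44.  -8.  73.] [38 21 22]
322 232 [-46.  -8.  66.] [37 29 16]
322 240 [-46.  -8.  37.] [108  66  42]
322 248 [-49.  -8.  37.] [149  93  45]
322 256 [-50.  -8.  -1.] [44 31 20]
322 264 [-54.  -8.  -1.] [70 51 40]
322 272 [-58.  -8.  -1.] [80 58 50]
322 280 [-63.  -8.  -0.] [74 55 47]
322 288 [-67.  -8.  -9.] [126  70  40]
322 296 [-68.  -8.  67.] [33 30 40]
345 200 [-39. -15.  88.] [80 59 45]
345 208 [-41. -15.  85.] [54 37 30]
345 216 [-42. -15.  80.] [35 24 21]
345 224 [-44. -15.  73.] [33 29 15]
345 232 [-46. -16.  65.] [41 28 21]
345 240 [-46. -18.  37.] [103  61  35]
345 248 [-49. -18.  37.] [164  99  49]
345 256 [-50. -20.  -1.] [39 24 18]
345 264 [-54. -20.  -1.] [74 54 39]
345 272 [-58. -20.  -1.] [71 55 39]
345 280 [-63. -20.  -1.] [76 56 46]
345 288 [-67. -20.  -9.] [140  81  46]
345 296 [-71. -20.  -8.] [135  76  45]
(-50, -8, 42, 20) d [1.97 0.04 0.71] a [ 0.  -0.1 -0. ]
(-46, -8, 48, 20) d [2.55 0.04 0.28] a [ 0.  -0.1 -0. ]
(-40, -8, 64, 20) d [ 3.66  0.04 -1.01] a [ 0.  -0.1 -0. ]
(-32, -8, 78, 20) d [ 4.9   0.04 -2.05] a [ 0.  -0.1 -0. ]
```

```bash
python3 -c "
from h import *
plan([(-50,-8,39,20),(-47,-8,40,20),(-45,-8,47,20),(-43,-8,53.5,20),(-40,-8,60,20),(-36,-8,67,20),(-27,-8,79,20)])"
```

```text
(-50, -8, 39, 20) d [1.86 0.04 0.99] a [ 0.  -0.1 -0. ]
(-47, -8, 40, 20) d [2.18 0.04 1.  ] a [ 0.  -0.1 -0. ]
(-45, -8, 47, 20) d [2.61 0.04 0.41] a [ 0.  -0.1 -0. ]
(-43, -8, 53.5, 20) d [ 3.02  0.04 -0.13] a [ 0.  -0.1 -0. ]
(-40, -8, 60, 20) d [ 3.52  0.04 -0.64] a [ 0.  -0.1 -0. ]
(-36, -8, 67, 20) d [ 4.14  0.04 -1.16] a [ 0.  -0.1 -0. ]
(-27, -8, 79, 20) d [ 5.4   0.04 -1.97] a [ 0.  -0.1 -0. ]
```

>>> send_rows:
  rows:
    - {"dx": 1.0, "dy": 0, "dz": 0.7, "ax": 0, "ay": 0, "az": 0, "jaw": 1}
    - {"dx": 1.9, "dy": 0, "dz": 1.0, "ax": 0, "ay": 0, "az": 0, "jaw": 1}
    - {"dx": 2.2, "dy": 0, "dz": 1.0, "ax": 0, "ay": 0, "az": 0, "jaw": 1}
    - {"dx": 2.6, "dy": 0, "dz": 0.4, "ax": 0, "ay": 0, "az": 0, "jaw": 1}
    - {"dx": 3.0, "dy": 0, "dz": -0.1, "ax": 0, "ay": 0, "az": 0, "jaw": 1}
    - {"dx": 3.5, "dy": 0, "dz": -0.6, "ax": 0, "ay": 0, "az": 0, "jaw": 1}
    - {"dx": 4.1, "dy": 0, "dz": -1.2, "ax": 0, "ay": 0, "az": 0, "jaw": 1}
    - {"dx": 4.1, "dy": 0, "dz": -1.2, "ax": 0, "ay": 0, "az": 0, "jaw": 1}

```text
t: 11.85
ee_pos: [0.5374, -0.0057, 0.076]
ee_rot: [-3.091, -0.019, -0.552]
contact_force: [-0.4, 0.5, -0.2]
grip_width: -0.0003
grip_force: 0.3
```

```bash
python3 -c "
from look import *
m=(abs(W2[...,1]-20)<28)&(W2[...,0]>-40)&(W2[...,0]<60)&(W2[...,2]>60); q=W2[m]; print('lid',len(q),np.polyfit(q[:,0],q[:,2],1),q.max(0))
cv2.imwrite('pics/w5.png',np.hstack([cv2.resize(im[:,:,::-1],(400,300)),cv2.resize(im2[200:320,260:420,::-1],(400,300))]))
plan([(-36,-8,67,20),(-27,-8,79,20),(-17,-8,89.6,20),(-5,-8,98.6,20),(8.5,-8,106,20),(18,-8,110,20),(25,-8,112,20)])"
```

```text
t 11.85 pos [ 0.5374 -0.0057  0.076 ] F [-0.4  0.5 -0.2] box [-34.7  -7.9  68. ]
lid 492 [-0.41055102 99.64267174] [ 59.82258438  47.89214033 119.39409903]
(-36, -8, 67, 20) d [-0.06  0.02  0.01] a [ 0.  -0.2 -0. ]
(-27, -8, 79, 20) d [ 1.2   0.02 -0.8 ] a [ 0.  -0.2 -0. ]
(-17, -8, 89.6, 20) d [ 2.51  0.02 -1.45] a [ 0.  -0.2 -0. ]
(-5, -8, 98.6, 20) d [ 3.94  0.02 -1.88] a [ 0.  -0.2 -0. ]
(8.5, -8, 106, 20) d [ 5.47  0.02 -2.11] a [ 0.  -0.2 -0. ]
(18, -8, 110, 20) d [ 6.5   0.02 -2.16] a [ 0.  -0.2 -0. ]
(25, -8, 112, 20) d [ 7.22  0.02 -2.11] a [ 0.  -0.2 -0. ]
```

View pics/w5.png

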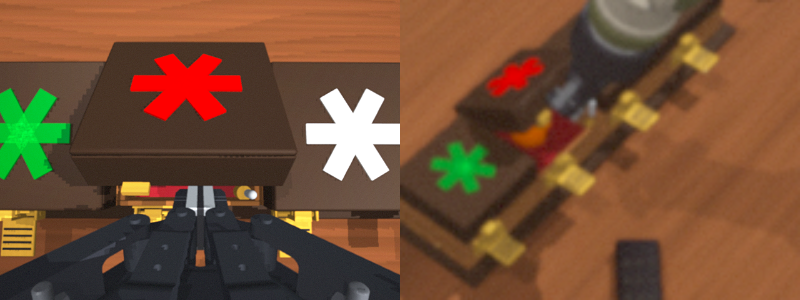

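The lid is rising on the fingertip, with the orange bauble visible beneath it at crop (535,130). I'll carry it on past 1.2.

>>> send_rows:
  rows:
    - {"dx": 0.6, "dy": 0, "dz": -0.4, "ax": 0, "ay": 0, "az": 0, "jaw": 1}
    - {"dx": 1.2, "dy": 0, "dz": -0.8, "ax": 0, "ay": 0, "az": 0, "jaw": 1}
    - {"dx": 2.5, "dy": 0, "dz": -1.5, "ax": 0, "ay": 0, "az": 0, "jaw": 1}
    - {"dx": 3.9, "dy": 0, "dz": -1.9, "ax": 0, "ay": 0, "az": 0, "jaw": 1}
    - {"dx": 5.2, "dy": 0, "dz": -2.1, "ax": 0, "ay": 0, "az": 0, "jaw": 1}
    - {"dx": 6.2, "dy": 0, "dz": -2.2, "ax": 0, "ay": 0, "az": 0, "jaw": 1}
    - {"dx": 7.0, "dy": 0, "dz": -2.2, "ax": 0, "ay": 0, "az": 0, "jaw": 1}
    - {"dx": 7.5, "dy": 0, "dz": -2.2, "ax": 0, "ay": 0, "az": 0, "jaw": 1}

```text
t: 12.95
ee_pos: [0.5991, -0.0048, 0.1215]
ee_rot: [-3.091, -0.019, -0.548]
contact_force: [1.1, 0.1, 0.1]
grip_width: 0.0002
grip_force: 0.0
```

```bash
python3 -c "
from look import *
m=(abs(W2[...,1])<48)&(W2[...,0]>20)&(W2[...,0]<120)&(W2[...,2]>75); q=W2[m]; print('lid',len(q),q.max(0),q.min(0))
r=(im2[...,0]>150)&(im2[...,1]<80)&(im2[...,2]<80)&(abs(W2[...,1])<60); print('redstar',r.sum(), W2[r].mean(0) if r.any() else '')
plan([(25,-8,112,20),(35,-8,113,20),(0,-8,150,20),(-30,-8,150,35)])"
```

```text
t 12.95 pos [ 0.5991 -0.0048  0.1215] F [1.1 0.1 0.1] box [ 27.   -7.7 113.5]
lid 267 [ 72.78898336  47.99549059 146.09483635] [ 22.33322163 -45.96486061  75.02354074]
redstar 65 [-1.57108104  6.88641223 20.77654124]
(25, -8, 112, 20) d [-0.25  0.03  0.08] a [ 0.  -0.1 -0. ]
(35, -8, 113, 20) d [0.72 0.03 0.33] a [ 0.  -0.1 -0. ]
(0, -8, 150, 20) d [-1.29  0.03 -4.34] a [ 0.  -0.1 -0. ]
(-30, -8, 150, 35) d [-4.11  0.03 -5.38] a [ 0.  14.9 -0. ]
```

```bash
python3 -c "
from h import *
plan([(15,-8,125,20),(0,-8,145,20),(0,-4,140,35),(3,0,100,35)])"
```

```text
(15, -8, 125, 20) d [-0.74  0.03 -1.48] a [ 0.  -0.1 -0. ]
(0, -8, 145, 20) d [-1.46  0.03 -3.87] a [ 0.  -0.1 -0. ]
(0, -4, 140, 35) d [-1.63 -0.37 -3.41] a [ 0.  14.9 -0. ]
(3, 0, 100, 35) d [-2.73 -0.77  0.45] a [ 0.  14.9 -0. ]
```

>>> send_rows:
  rows:
    - {"dx": -0.7, "dy": 0, "dz": -1.5, "ax": 0, "ay": 0, "az": 0, "jaw": 1}
    - {"dx": -1.5, "dy": 0, "dz": -3.9, "ax": 0, "ay": 0, "az": 0, "jaw": 1}
    - {"dx": -1.5, "dy": -0.2, "dz": -4, "ax": 0, "ay": 8, "az": 0, "jaw": 0.5}
    - {"dx": -1.6, "dy": -0.4, "dz": -3.4, "ax": 0, "ay": 15, "az": 0, "jaw": 0.05}
    - {"dx": -2.2, "dy": -0.6, "dz": -1.8, "ax": 0, "ay": 15, "az": 0, "jaw": 0.05}
    - {"dx": -2.7, "dy": -0.8, "dz": 0.4, "ax": 0, "ay": 15, "az": 0, "jaw": 0.05}
    - {"dx": -2.7, "dy": -0.8, "dz": 0.4, "ax": 0, "ay": 15, "az": 0, "jaw": 0.05}
    - {"dx": -2.7, "dy": -0.8, "dz": 0.4, "ax": 0, "ay": 15, "az": 0, "jaw": 0.05}

```text
t: 14.05
ee_pos: [0.5748, 0.0028, 0.1096]
ee_rot: [-2.992, -0.018, -0.948]
contact_force: [0.0, -0.4, 0.5]
grip_width: 0.0405
grip_force: 0.0
```

```bash
python3 -c "
from look import *
cv2.imwrite('pics/w6.png',np.hstack([cv2.resize(im[120:420,160:480,::-1],(427,400)),cv2.resize(im2[200:320,260:360,::-1],(333,400),interpolation=cv2.INTER_CUBIC)]))
g=(im.min(2)>110)&(np.ptp(im.astype(int),axis=2)<40)&(abs(Q[...,0])<13)&(abs(Q[...,1])<40)&(Q[...,2]>-60)
for sgn in(-1,1):
  q=Q[g&(Q[...,1]*sgn>0)]; print('finger',sgn,len(q),np.percentile(q[:,2],[90,97,99.5]),np.percentile(q[:,1],[1,50,99]))
f=im.astype(int); o=(f[...,0]>150)&(f[...,1]>50)&(f[...,1]<140)&(f[...,2]<60)&(P[...,2]>20)&(P[...,2]<60)&(abs(P[...,0])<40)&(abs(P[...,1])<40); q=P[o]
print('ball pts',len(q)); A1=np.c_[2*q,np.ones(len(q))]; s1=np.linalg.lstsq(A1,(q**2).sum(1),rcond=None)[0]; print('sphere',s1[:3],np.sqrt(s1[3]+(s1[:3]**2).sum()))
y=(f[...,0]>150)&(f[...,1]>110)&(P[...,2]>40)&(P[...,2]<66)&(abs(P[...,0]+10)<16)&(abs(P[...,1])<15); q=P[y]; print('cap',len(q),np.median(q,0),q.min(0),q.max(0))
m=(abs(W2[...,1])<48)&(W2[...,0]>20)&(W2[...,0]<120)&(W2[...,2]>75); q=W2[m]; print('lid',len(q),q.max(0),q.min(0))
"
```

```text
t 14.05 pos [0.5748 0.0028 0.1096] F [ 0.  -0.4  0.5] box [  2.8   0.2 101.6]
finger -1 889 [-21.83672838 -18.27085449 -16.33710168] [-29.41410579 -24.37104848 -22.08873926]
finger 1 883 [-21.665591   -17.93156984 -16.70229312] [21.34320745 23.66569105 28.4568986 ]
ball pts 1788
sphere [ 6.14546052 -1.15068679 30.87026905] 20.63291444040045
cap 1741 [-2.84286714  0.21818647 51.12387981] [-17.98244998 -14.93965015  40.01240594] [ 5.99418099 14.72237995 63.00139939]
lid 514 [ 97.34537723  47.96531441 142.50753918] [ 56.56202966 -47.99706217  75.11672907]
```

View pics/w6.png

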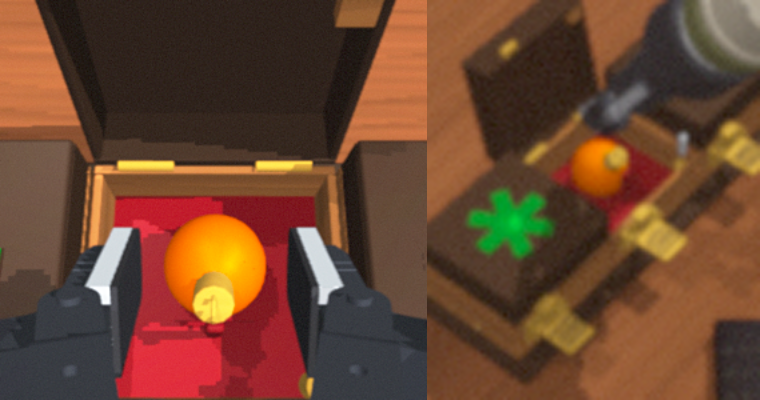

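The crop shows the red lid leaning fully back and the bauble in its nest. Its cap, at (213,300), lies midway between the open fingers. I'll descend vertically.

>>> send_rows:
  rows:
    - {"dx": -0.7, "dy": 0, "dz": 1.0, "ax": 0, "ay": 0, "az": 0, "jaw": 0.05}
    - {"dx": -1.4, "dy": 0, "dz": 2.0, "ax": 0, "ay": 0, "az": 0, "jaw": 0.05}
    - {"dx": -2.1, "dy": 0, "dz": 3.0, "ax": 0, "ay": 0, "az": 0, "jaw": 0.05}
    - {"dx": -2.8, "dy": 0, "dz": 4.0, "ax": 0, "ay": 0, "az": 0, "jaw": 0.05}
    - {"dx": -3.2, "dy": 0, "dz": 4.6, "ax": 0, "ay": 0, "az": 0, "jaw": 0.05}
    - {"dx": -3.5, "dy": 0, "dz": 5.0, "ax": 0, "ay": 0, "az": 0, "jaw": 0.05}
    - {"dx": -3.7, "dy": 0, "dz": 5.3, "ax": 0, "ay": 0, "az": 0, "jaw": 0.05}
    - {"dx": -3.7, "dy": 0, "dz": 5.3, "ax": 0, "ay": 0, "az": 0, "jaw": 0.05}

```text
t: 15.15
ee_pos: [0.5749, 0.0029, 0.0439]
ee_rot: [-2.992, -0.018, -0.947]
contact_force: [0.3, -0.5, 0.5]
grip_width: 0.0404
grip_force: 0.0
```

```bash
python3 -c "
from look import *
cv2.imwrite('pics/w7.png',im[:,:,::-1])
f=im.astype(int); o=(f[...,0]>150)&(f[...,1]>50)&(f[...,1]<145)&(f[...,2]<60)&(P[...,2]>15)&(P[...,2]<60)&(abs(P[...,0])<40)&(abs(P[...,1])<30); q=P[o]
lo=lambda c:np.linalg.norm(q-c,axis=1)-22
from scipy.optimize import least_squares
r=least_squares(lo,[8,0,27],loss='soft_l1'); print('ball',len(q),r.x, 'in tool',A.inv().apply(box(*r.x)-s['ee_pos'])*1000)
y=(f[...,0]>140)&(f[...,1]>110)&(f[...,2]<170)&(abs(Q[...,0])<13)&(abs(Q[...,1])<13)&(Q[...,2]<-8)&(Q[...,2]>-45); q=Q[y]; print('cap tool',len(q),np.percentile(q,[2,50,98],axis=0).round(1))
g=(im.min(2)>110)&(np.ptp(im.astype(int),axis=2)<40)&(abs(Q[...,0])<13)&(abs(Q[...,1])<40)&(Q[...,2]>-60)
for sgn in(-1,1):
  q=Q[g&(Q[...,1]*sgn>0)]; print('finger',sgn,len(q),np.percentile(q[:,2],[90,97,99.5]),np.percentile(q[:,1],[1,50,99]))
"
```

```text
t 15.15 pos [0.5749 0.0029 0.0439] F [ 0.3 -0.5  0.5] box [ 2.9  0.3 35.9]
ball 2835 [ 8.44372976  0.27750906 26.06632986] in tool [-1.10088512e+00 -3.85367310e-03  1.12329077e+01]
cap tool 2684 [[ -6.7  -9.7 -30.1]
 [  2.9  -0.5 -22.8]
 [  9.1   9.   -8.1]]
finger -1 911 [-21.63209687 -17.89984326  31.11292773] [-29.59336092 -24.41194145 -21.94360613]
finger 1 915 [-21.76806975 -17.97649114 -16.61226376] [21.22317559 23.6036767  28.6998712 ]
```

The ball's centre is 11 mm ahead of the TCP and centred between the fingers, so the tips will close on the cap well clear of the glass. I'll grip now.

>>> send_rows:
  rows:
    - {"dx": -0.1, "dy": 0, "dz": 0.1, "ax": 0, "ay": 0, "az": 0, "jaw": 0.3}
    - {"dx": -0.1, "dy": 0, "dz": 0.1, "ax": 0, "ay": 0, "az": 0, "jaw": 0.5}
    - {"dx": -0.1, "dy": 0, "dz": 0.1, "ax": 0, "ay": 0, "az": 0, "jaw": 0.6}
    - {"dx": -0.1, "dy": 0, "dz": 0.1, "ax": 0, "ay": 0, "az": 0, "jaw": 0.7}
    - {"dx": -0.1, "dy": 0, "dz": 0.1, "ax": 0, "ay": 0, "az": 0, "jaw": 1}
    - {"dx": -0.1, "dy": 0, "dz": 0.1, "ax": 0, "ay": 0, "az": 0, "jaw": 1}
    - {"dx": -0.1, "dy": 0, "dz": 0.1, "ax": 0, "ay": 0, "az": 0, "jaw": 1}
    - {"dx": -0.1, "dy": 0, "dz": 0.1, "ax": 0, "ay": 0, "az": 0, "jaw": 1}

```text
t: 16.25
ee_pos: [0.5747, 0.0029, 0.0427]
ee_rot: [-2.992, -0.018, -0.947]
contact_force: [-1.7, -0.6, 1.7]
grip_width: 0.0125
grip_force: 58.4
```

>>> send_rows:
  rows:
    - {"dx": 0.1, "dy": 0, "dz": -0.16, "ax": 0, "ay": 0, "az": 0, "jaw": 1}
    - {"dx": 0.3, "dy": 0, "dz": -0.4, "ax": 0, "ay": 0, "az": 0, "jaw": 1}
    - {"dx": 0.6, "dy": 0, "dz": -0.8, "ax": 0, "ay": 0, "az": 0, "jaw": 1}
    - {"dx": 0.9, "dy": 0, "dz": -1.3, "ax": 0, "ay": 0, "az": 0, "jaw": 1}
    - {"dx": 1.3, "dy": 0, "dz": -1.8, "ax": 0, "ay": 0, "az": 0, "jaw": 1}
    - {"dx": 1.7, "dy": 0, "dz": -2.4, "ax": 0, "ay": 0, "az": 0, "jaw": 1}
    - {"dx": 2.1, "dy": 0, "dz": -3.0, "ax": 0, "ay": 0, "az": 0, "jaw": 1}
    - {"dx": 2.5, "dy": 0, "dz": -3.6, "ax": 0, "ay": 0, "az": 0, "jaw": 1}

```text
t: 17.25
ee_pos: [0.5744, 0.0029, 0.087]
ee_rot: [-2.992, -0.018, -0.947]
contact_force: [0.7, 0.2, 0.1]
grip_width: 0.013
grip_force: 58.5
```

```bash
cat > ball.py <<'E'
from look import *
from scipy.optimize import least_squares
f=im.astype(int); o=(f[...,0]>150)&(f[...,1]>50)&(f[...,1]<145)&(f[...,2]<60)&(abs(Q[...,0])<35)&(abs(Q[...,1])<30)&(Q[...,2]>-25)&(Q[...,2]<40); q=Q[o]
r=least_squares(lambda c:np.linalg.norm(q-c,axis=1)-22,[0,0,11],loss='soft_l1'); print('ball in tool',len(q),r.x.round(1),'world',A.apply(r.x/1000)+s['ee_pos'],'rms',np.std(r.fun))
y=(f[...,0]>140)&(f[...,1]>110)&(f[...,2]<170)&(abs(Q[...,0])<13)&(abs(Q[...,1])<13)&(Q[...,2]<-8)&(Q[...,2]>-45); q=Q[y]; print('cap tool',len(q),np.percentile(q,[2,50,98],axis=0).round(1) if len(q) else '')
E
python3 ball.py
```

```text
t 17.25 pos [0.5744 0.0029 0.087 ] F [0.7 0.2 0.1] box [ 2.4  0.3 79. ]
ball in tool 2083 [-0.7  0.3  9.1] world [0.57908254 0.00262226 0.07913593] rms 2.5297992713242055
cap tool 2263 [[ -5.8  -6.8 -31.1]
 [  5.   -0.5 -23.9]
 [ 10.9   6.2  -8.2]]
```

The bauble is up with the hand and centred in the grip. Now for the transit to the stand, turning it upright on the way. I'll yaw by 45° to keep joint 6 in range.

```bash
cat >> h.py <<'E'
def down(yw): return R.from_euler('z',yw,degrees=True)*R.from_euler('x',180,degrees=True)
E
python3 -c "
from h import *
from scipy.spatial.transform import Slerp
s=ctrl.get_state(); A=R.from_rotvec(s['ee_rot']); S=Slerp([0,1],R.concatenate([A,down(45)]))
W=[(.574,.003,.12,0),(.572,.003,.16,0),(.56,.03,.19,.1),(.54,.07,.2,.25),(.52,.12,.2,.4),(.50,.17,.2,.55),(.48,.22,.19,.7),(.46,.27,.18,.85)]
for w in W: a,b=rows_to(w[:3],S(w[3])); print(w,a,b)
"
```

```text
(0.574, 0.003, 0.12, 0) [ 1.77 -0.02 -2.7 ] [-0.  0. -0.]
(0.572, 0.003, 0.16, 0) [ 3.91 -0.02 -6.08] [-0.  0. -0.]
(0.56, 0.03, 0.19, 0.1) [ 4.69 -2.74 -9.21] [ 1.4 -3.3 -4.3]
(0.54, 0.07, 0.2, 0.25) [  3.67  -6.76 -11.15] [  3.4  -8.4 -10.7]
(0.52, 0.12, 0.2, 0.4) [  2.09 -11.78 -12.27] [  5.5 -13.4 -17.1]
(0.5, 0.17, 0.2, 0.55) [  0.51 -16.81 -13.39] [  7.5 -18.4 -23.6]
(0.48, 0.22, 0.19, 0.7) [ -1.65 -21.83 -13.7 ] [  9.6 -23.4 -30. ]
(0.46, 0.27, 0.18, 0.85) [ -3.81 -26.86 -14.  ] [ 11.6 -28.4 -36.4]
```

>>> send_rows:
  rows:
    - {"dx": 1.8, "dy": 0, "dz": -2.7, "ax": 0, "ay": 0, "az": 0, "jaw": 1}
    - {"dx": 3.9, "dy": 0, "dz": -6.1, "ax": 0, "ay": 0, "az": 0, "jaw": 1}
    - {"dx": 4.7, "dy": -2.7, "dz": -9.2, "ax": 1.4, "ay": -3.3, "az": -4.3, "jaw": 1}
    - {"dx": 3.7, "dy": -6.8, "dz": -11.2, "ax": 3.4, "ay": -8.4, "az": -10.7, "jaw": 1}
    - {"dx": 2.1, "dy": -11.8, "dz": -12.3, "ax": 5.5, "ay": -13.4, "az": -17.1, "jaw": 1}
    - {"dx": 0.5, "dy": -16.8, "dz": -13.4, "ax": 7.5, "ay": -18.4, "az": -23.6, "jaw": 1}
    - {"dx": -1.6, "dy": -21.8, "dz": -13.7, "ax": 9.6, "ay": -23.4, "az": -30, "jaw": 1}
    - {"dx": -3.0, "dy": -25, "dz": -13.9, "ax": 11.6, "ay": -28.4, "az": -36.4, "jaw": 1}

```text
t: 18.35
ee_pos: [0.4659, 0.2536, 0.1827]
ee_rot: [-2.958, -1.043, -0.142]
contact_force: [1.7, -0.0, -0.4]
grip_width: 0.0132
grip_force: 58.6
```

```bash
python3 -c "
from h import *
s=ctrl.get_state(); print(s['ee_pos'],s['grip_force'],s['qpos'].round(2)); print(rows_to((.43,.313,.16),down(45)), rows_to((.439,.323,.13),down(45)))
"
```

```text
[0.46591009 0.25363539 0.18272152] 58.59293515328318 [ 0.35  0.17 -0.24  1.07  0.    2.81]
(array([ 0.73, -6.94,  2.15]), array([ 1.9, -4.8, -6.2])) (array([ 1.8 , -7.24,  5.24]), array([ 1.9, -4.8, -6.2]))
```

>>> send_rows:
  rows:
    - {"dx": 0.4, "dy": -1.8, "dz": 1, "ax": 0.6, "ay": -1.6, "az": -2, "jaw": 1}
    - {"dx": 0.8, "dy": -3.6, "dz": 2, "ax": 1.2, "ay": -3.2, "az": -4, "jaw": 1}
    - {"dx": 1.3, "dy": -5.4, "dz": 3.2, "ax": 1.9, "ay": -4.8, "az": -6.2, "jaw": 1}
    - {"dx": 1.8, "dy": -7.2, "dz": 4.2, "ax": 1.9, "ay": -4.8, "az": -6.2, "jaw": 1}
    - {"dx": 1.8, "dy": -7.2, "dz": 5.2, "ax": 1.9, "ay": -4.8, "az": -6.2, "jaw": 1}
    - {"dx": 1.8, "dy": -7.2, "dz": 5.2, "ax": 1.9, "ay": -4.8, "az": -6.2, "jaw": 1}
    - {"dx": 1.8, "dy": -7.2, "dz": 5.2, "ax": 1.9, "ay": -4.8, "az": -6.2, "jaw": 1}
    - {"dx": 1.8, "dy": -7.2, "dz": 5.2, "ax": 1.9, "ay": -4.8, "az": -6.2, "jaw": 1}

```text
t: 19.35
ee_pos: [0.4411, 0.3206, 0.1311]
ee_rot: [-2.905, -1.194, -0.007]
contact_force: [-0.5, -0.4, -0.7]
grip_width: 0.0128
grip_force: 58.6
```

```bash
cat > st.py <<'E'
from ball import *
def fit(W,im,tag):
    m=(abs(W[...,2]-.024)<.0035)&(np.hypot(W[...,0]-.439,W[...,1]-.323)<.028)&(im[...,2]<150)
    q=W[m][:,:2]
    if len(q)<15: print(tag,len(q)); return
    # ring: points between r 16 and 20
    r=least_squares(lambda c:np.clip(np.abs(np.hypot(*(q-c).T)-.018)-.002,0,None)*1000,[.439,.323]); print(tag,len(q),r.x.round(4),'bbox mid',((q.min(0)+q.max(0))/2).round(4),np.ptp(q,axis=0).round(4))
    m=(W[...,2]>.004)&(W[...,2]<.0115)&(np.hypot(W[...,0]-.439,W[...,1]-.323)<.036); q=W[m][:,:2]
    if len(q)>15:
        (c,rad)=cv2.minEnclosingCircle(q.astype(np.float32)); print('  foot',len(q),np.round(c,4),round(rad,4))
fit(W,im,'wrist'); fit(cloud(d2,p2),im2,'side'); im3,d3,p3=cap('scene'); fit(cloud(d3,p3),im3,'scene')
E
python3 st.py; python3 -c "
from h import *
a,_,_=load('wrist');b,_,_=load('side')
cv2.imwrite('pics/w8.png',np.hstack([cv2.resize(a[100:480,120:520,::-1],(421,400)),cv2.resize(b[310:430,210:320,::-1],(367,400),interpolation=cv2.INTER_CUBIC)]))"
```

```text
t 19.35 pos [0.4411 0.3206 0.1311] F [-0.5 -0.4 -0.7] box [-126.9  319.6  123.1]
ball in tool 4694 [-1.2  0.2  8.4] world [0.44039622 0.31963771 0.12270775] rms 3.997266771491704
cap tool 1232 [[ -5.6  -6.4 -31. ]
 [  1.5  -0.3 -24.3]
 [  7.6   5.9 -23.1]]
wrist 644 [0.4391 0.3229] bbox mid [0.44   0.3246] [0.0382 0.0367]
  foot 3099 [0.4391 0.323 ] 0.0298
side 79 [0.4385 0.3224] bbox mid [0.4384 0.3224] [0.0398 0.0403]
  foot 315 [0.4359 0.3192] 0.0338
scene 87 [0.4403 0.3241] bbox mid [0.4404 0.3245] [0.0407 0.0381]
  foot 277 [0.44   0.3246] 0.0302
```

Run:
```python
from h import *
from scipy.optimize import least_squares
s=ctrl.get_state(); A=R.from_rotvec(s['ee_rot'])
for n in ('wrist','side','scene'):
    im,d,p=load(n); f=im.astype(int); W=cloud(d,p); Q=A.inv().apply((W-s['ee_pos']).reshape(-1,3)).reshape(480,640,3)*1000
    o=(f[...,0]>150)&(f[...,1]<0.62*f[...,0])&(f[...,2]<.25*f[...,0])&(np.linalg.norm(Q-[-1,0,9],axis=2)<30); q=Q[o]
    if len(q)<20: print(n,len(q)); continue
    r=least_squares(lambda c:np.linalg.norm(q-c,axis=1)-22,[0,0,9],loss='soft_l1'); print(n,len(q),r.x.round(1),np.abs(r.fun).mean().round(2),'world',(A.apply(r.x/1000)+s['ee_pos']).round(4))
    y=(f[...,0]>140)&(f[...,1]>.66*f[...,0])&(f[...,2]<.7*f[...,0])&(abs(Q[...,0])<13)&(abs(Q[...,1])<12)&(Q[...,2]<-8)&(Q[...,2]>-40); q=Q[y]; print('  cap',len(q),np.percentile(q,[3,50,97],axis=0).round(1) if len(q) else '')
```

```text
wrist 4040 [ 0.5  0.3 10.5] 0.37 world [0.4416 0.3209 0.1204]
  cap 1261 [[ -5.3  -5.9 -31.1]
 [  1.5  -0.1 -24.5]
 [  7.4   5.8 -23.4]]
side 192 [0.1 2.2 9.5] 1.12 world [0.4426 0.3193 0.1214]
  cap 1 [[ -9.1  -8.9 -10.3]
 [ -9.1  -8.9 -10.3]
 [ -9.1  -8.9 -10.3]]
scene 212 [ 2.  -0.5 10.3] 1.09 world [0.4421 0.3225 0.1207]
  cap 3 [[  6.3  -4.3 -28.5]
 [  8.2  -0.1 -27.2]
 [  9.6   0.1 -24.6]]
```

The wrist camera puts the ball's centre at (.4416, .3209, .1204), upright, and the ring's axis at (.4391, .3230). I'll correct by dy -0.3 cm and lower it.

>>> send_rows:
  rows:
    - {"dx": 0, "dy": -0.2, "dz": 1.2, "ax": 0, "ay": 0, "az": 0, "jaw": 1}
    - {"dx": 0, "dy": -0.3, "dz": 2.6, "ax": 0, "ay": 0, "az": 0, "jaw": 1}
    - {"dx": 0, "dy": -0.33, "dz": 4.0, "ax": 0, "ay": 0, "az": 0, "jaw": 1}
    - {"dx": 0, "dy": -0.33, "dz": 5.2, "ax": 0, "ay": 0, "az": 0, "jaw": 1}
    - {"dx": 0, "dy": -0.33, "dz": 6.2, "ax": 0, "ay": 0, "az": 0, "jaw": 1}
    - {"dx": 0, "dy": -0.33, "dz": 7.0, "ax": 0, "ay": 0, "az": 0, "jaw": 1}
    - {"dx": 0, "dy": -0.33, "dz": 7.4, "ax": 0, "ay": 0, "az": 0, "jaw": 1}
    - {"dx": 0, "dy": -0.33, "dz": 7.4, "ax": 0, "ay": 0, "az": 0, "jaw": 1}

```text
t: 20.5
ee_pos: [0.4385, 0.3233, 0.0564]
ee_rot: [-2.905, -1.195, -0.004]
contact_force: [0.6, 0.1, -0.4]
grip_width: 0.0131
grip_force: 58.6
```

```bash
cat > pl.py <<'E'
from look import *
from scipy.optimize import least_squares
f=im.astype(int)
o=(f[...,0]>150)&(f[...,1]<0.62*f[...,0])&(f[...,2]<.25*f[...,0])&(np.linalg.norm(Q-[0,0,10],axis=2)<30); q=Q[o]
r=least_squares(lambda c:np.linalg.norm(q-c,axis=1)-22,[0,0,9],loss='soft_l1'); print('ball',len(q),r.x.round(1),np.abs(r.fun).mean().round(2),'world',(A.apply(r.x/1000)+s['ee_pos']).round(4))
m=(W[...,2]>.004)&(W[...,2]<.0115)&(np.hypot(W[...,0]-.439,W[...,1]-.323)<.036); q=W[m][:,:2]
if len(q)>15: c,rad=cv2.minEnclosingCircle(q.astype(np.float32)); print('foot',len(q),np.round(c,4),round(rad,4))
E
python3 pl.py
```

```text
t 20.5 pos [0.4385 0.3233 0.0564] F [ 0.6  0.1 -0.4] box [-129.5  322.3   48.4]
ball 4099 [ 0.4  0.1 10.8] 0.37 world [0.4389 0.3235 0.0456]
foot 3124 [0.4395 0.3235] 0.0297
```

>>> send_rows:
  rows:
    - {"dx": 0, "dy": 0, "dz": 0.15, "ax": 0, "ay": 0, "az": 0, "jaw": 1}
    - {"dx": 0, "dy": 0, "dz": 0.3, "ax": 0, "ay": 0, "az": 0, "jaw": 1}
    - {"dx": 0, "dy": 0, "dz": 0.4, "ax": 0, "ay": 0, "az": 0, "jaw": 1}
    - {"dx": 0, "dy": 0, "dz": 0.45, "ax": 0, "ay": 0, "az": 0, "jaw": 1}
    - {"dx": 0, "dy": 0, "dz": 0.5, "ax": 0, "ay": 0, "az": 0, "jaw": 1}
    - {"dx": 0, "dy": 0, "dz": 0.53, "ax": 0, "ay": 0, "az": 0, "jaw": 1}
    - {"dx": 0, "dy": 0, "dz": 0.56, "ax": 0, "ay": 0, "az": 0, "jaw": 1}
    - {"dx": 0, "dy": 0, "dz": 0.56, "ax": 0, "ay": 0, "az": 0, "jaw": 1}

```text
t: 21.6
ee_pos: [0.4385, 0.3233, 0.0509]
ee_rot: [-2.905, -1.195, -0.005]
contact_force: [-0.0, -0.8, -0.6]
grip_width: 0.013
grip_force: 58.6
```

>>> send_rows:
  rows:
    - {"dx": 0, "dy": 0, "dz": 0.02, "ax": 0, "ay": 0, "az": 0, "jaw": 1}
    - {"dx": 0, "dy": 0, "dz": 0.04, "ax": 0, "ay": 0, "az": 0, "jaw": 1}
    - {"dx": 0, "dy": 0, "dz": 0.06, "ax": 0, "ay": 0, "az": 0, "jaw": 1}
    - {"dx": 0, "dy": 0, "dz": 0.08, "ax": 0, "ay": 0, "az": 0, "jaw": 1}
    - {"dx": 0, "dy": 0, "dz": 0.09, "ax": 0, "ay": 0, "az": 0, "jaw": 1}
    - {"dx": 0, "dy": 0, "dz": 0.1, "ax": 0, "ay": 0, "az": 0, "jaw": 1}
    - {"dx": 0, "dy": 0, "dz": 0.1, "ax": 0, "ay": 0, "az": 0, "jaw": 1}
    - {"dx": 0, "dy": 0, "dz": 0.1, "ax": 0, "ay": 0, "az": 0, "jaw": 1}

```text
t: 22.6
ee_pos: [0.4385, 0.3233, 0.0499]
ee_rot: [-2.905, -1.195, -0.005]
contact_force: [0.1, -0.1, -0.5]
grip_width: 0.0134
grip_force: 58.6
```

```bash
python3 pl.py
```

```text
t 22.6 pos [0.4385 0.3233 0.0499] F [ 0.1 -0.1 -0.5] box [-129.4  322.4   41.9]
ball 4102 [ 0.5  0.1 10.8] 0.37 world [0.439  0.3236 0.0391]
foot 3288 [0.4394 0.3234] 0.0297
```

>>> send_rows:
  rows:
    - {"dx": 0, "dy": 0, "dz": 0.01, "ax": 0, "ay": 0, "az": 0, "jaw": 1}
    - {"dx": 0, "dy": 0, "dz": 0.02, "ax": 0, "ay": 0, "az": 0, "jaw": 1}
    - {"dx": 0, "dy": 0, "dz": 0.03, "ax": 0, "ay": 0, "az": 0, "jaw": 1}
    - {"dx": 0, "dy": 0, "dz": 0.04, "ax": 0, "ay": 0, "az": 0, "jaw": 1}
    - {"dx": 0, "dy": 0, "dz": 0.05, "ax": 0, "ay": 0, "az": 0, "jaw": 1}
    - {"dx": 0, "dy": 0, "dz": 0.06, "ax": 0, "ay": 0, "az": 0, "jaw": 1}
    - {"dx": 0, "dy": 0, "dz": 0.07, "ax": 0, "ay": 0, "az": 0, "jaw": 1}
    - {"dx": 0, "dy": 0, "dz": 0.07, "ax": 0, "ay": 0, "az": 0, "jaw": 1}

```text
t: 23.7
ee_pos: [0.4385, 0.3234, 0.0493]
ee_rot: [-2.905, -1.195, -0.005]
contact_force: [-1.0, -0.6, -0.1]
grip_width: 0.0132
grip_force: 58.7
```

>>> send_rows:
  rows:
    - {"dx": 0, "dy": 0, "dz": 0.01, "ax": 0, "ay": 0, "az": 0, "jaw": 1}
    - {"dx": 0, "dy": 0, "dz": 0.02, "ax": 0, "ay": 0, "az": 0, "jaw": 1}
    - {"dx": 0, "dy": 0, "dz": 0.03, "ax": 0, "ay": 0, "az": 0, "jaw": 1}
    - {"dx": 0, "dy": 0, "dz": 0.04, "ax": 0, "ay": 0, "az": 0, "jaw": 1}
    - {"dx": 0, "dy": 0, "dz": 0.05, "ax": 0, "ay": 0, "az": 0, "jaw": 1}
    - {"dx": 0, "dy": 0, "dz": 0.06, "ax": 0, "ay": 0, "az": 0, "jaw": 1}
    - {"dx": 0, "dy": 0, "dz": 0.06, "ax": 0, "ay": 0, "az": 0, "jaw": 1}
    - {"dx": 0, "dy": 0, "dz": 0.06, "ax": 0, "ay": 0, "az": 0, "jaw": 1}

```text
t: 24.7
ee_pos: [0.4386, 0.3234, 0.0488]
ee_rot: [-2.905, -1.195, -0.005]
contact_force: [-0.7, -1.0, 5.7]
grip_width: 0.0132
grip_force: 59.2
```

```bash
python3 pl.py
```

```text
t 24.7 pos [0.4386 0.3234 0.0488] F [-0.7 -1.   5.7] box [-129.3  322.4   40.8]
ball 4120 [ 0.4  0.1 10.7] 0.36 world [0.4391 0.3236 0.0381]
foot 3332 [0.4394 0.3234] 0.0298
```

The ring now carries the bauble at about 5.7 N. I'll ease off slightly and open.

>>> send_rows:
  rows:
    - {"dx": 0, "dy": 0, "dz": -0.02, "ax": 0, "ay": 0, "az": 0, "jaw": 1}
    - {"dx": 0, "dy": 0, "dz": -0.03, "ax": 0, "ay": 0, "az": 0, "jaw": 0.65}
    - {"dx": 0, "dy": 0, "dz": -0.03, "ax": 0, "ay": 0, "az": 0, "jaw": 0.55}
    - {"dx": 0, "dy": 0, "dz": -0.03, "ax": 0, "ay": 0, "az": 0, "jaw": 0.4}
    - {"dx": 0, "dy": 0, "dz": -0.03, "ax": 0, "ay": 0, "az": 0, "jaw": 0.2}
    - {"dx": 0, "dy": 0, "dz": -0.03, "ax": 0, "ay": 0, "az": 0, "jaw": 0.1}
    - {"dx": 0, "dy": 0, "dz": -0.03, "ax": 0, "ay": 0, "az": 0, "jaw": 0.1}
    - {"dx": 0, "dy": 0, "dz": -0.03, "ax": 0, "ay": 0, "az": 0, "jaw": 0.1}

```text
t: 25.8
ee_pos: [0.4385, 0.3234, 0.0489]
ee_rot: [-2.905, -1.195, -0.005]
contact_force: [1.2, -0.2, 0.1]
grip_width: 0.0387
grip_force: 0.0
```

```bash
python3 pl.py
```

```text
t 25.8 pos [0.4385 0.3234 0.0489] F [ 1.2 -0.2  0.1] box [-129.4  322.4   40.9]
ball 6130 [-0.   0.6 11. ] 0.37 world [0.439  0.3229 0.0379]
foot 3370 [0.4394 0.3233] 0.0297
```

Released, and the ball sits steady. I'll withdraw straight up.

>>> send_rows:
  rows:
    - {"dx": 0, "dy": 0, "dz": -0.5, "ax": 0, "ay": 0, "az": 0, "jaw": 0.1}
    - {"dx": 0, "dy": 0, "dz": -1.5, "ax": 0, "ay": 0, "az": 0, "jaw": 0.1}
    - {"dx": 0, "dy": 0, "dz": -3, "ax": 0, "ay": 0, "az": 0, "jaw": 0.1}
    - {"dx": 0, "dy": 0, "dz": -5, "ax": 0, "ay": 0, "az": 0, "jaw": 0.1}
    - {"dx": 0, "dy": 0, "dz": -8, "ax": 0, "ay": 0, "az": 0, "jaw": 0.1}
    - {"dx": 0, "dy": 0, "dz": -12, "ax": 0, "ay": 0, "az": 0, "jaw": 0.1}
    - {"dx": 0, "dy": 0, "dz": -15, "ax": 0, "ay": 0, "az": 0, "jaw": 0.1}
    - {"dx": 0, "dy": 0, "dz": -15, "ax": 0, "ay": 0, "az": 0, "jaw": 0.1}

```text
t: 26.9
ee_pos: [0.4399, 0.3241, 0.2029]
ee_rot: [-2.904, -1.195, -0.015]
contact_force: [-0.1, -0.2, -0.2]
grip_width: 0.038
grip_force: 0.0
```

Run:
```python
from look import *
im3,d3,p3=cap('scene')
cv2.imwrite('pics/fin.png',np.hstack([cv2.resize(im[:,:,::-1],(400,300)),cv2.resize(im2[170:440,200:440,::-1],(400,450))[:300] if 0 else cv2.resize(im3[180:420,180:500,::-1],(400,300))]))
W3=(cloud(d3,p3)-B0)@Rb.as_matrix()*1000
for k,y0 in dict(green=108,white=-108,blue=-216).items():
    m=(abs(W3[...,1]-y0)<40)&(abs(W3[...,0])<35)&(W3[...,2]>55)&(W3[...,2]<90); q=W3[m]; print(k,len(q),np.polyfit(q[:,0],q[:,2],1) if len(q)>20 else '')
```

```text
t 26.9 pos [0.4399 0.3241 0.2029] F [-0.1 -0.2 -0.2] box [-128.1  323.1  194.9]
green 948 [2.19479412e-03 6.90254378e+01]
white 772 [1.70198620e-03 6.89075201e+01]
blue 713 [3.68148240e-03 6.89130918e+01]
```

View pics/fin.png

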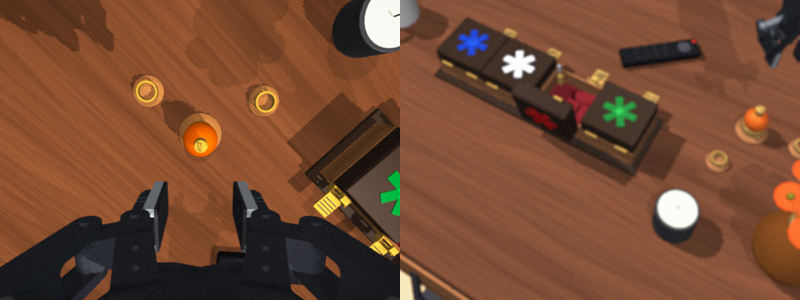

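The bauble stands upright, cap on top, in the large stand (right crop (755,120)). The red lid is open and the blue, white and green lids are shut. Handing in.

```bash
python3 -c "
from rig import ctrl
print(ctrl.sign_off())"
```

```text
the job is handed in; nothing more can be done
None
```

The job is handed in at about 27 s: the red lid stands open with the other three shut, and the orange bauble is upright, cap on top, in the ring of the large stand, with the gripper clear of everything.

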